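Pack the chisels into their case and close it

ROBOT

A 6-joint arm with a two-finger parallel gripper is mounted at the origin on the work surface. World frame = base frame: x ahead of the robot, y to its left, z up, the work surface at z = 0. Lengths are in m, angles in rad, forces in N, time in s.
With the tool pointing down it reaches from about 0.4 to 0.825 m from the base axis. Payload 7 kg.
Tool frame: the origin (TCP) lies at the very end of the fingers, on their centre line; the grasp point (between the pads) lies 19 mm behind it (r.tcp_to_grasp is the distance from the TCP to the grasp point, in m); z points along the fingers, y is the line along which they close (so a half turn about z gives the same grasp; the last joint's range is limited). The gripper opens to 88 mm and grips with 3 to 60 N. Pads are 19 mm wide; open, the fingers measure 130 mm over their backs; the gripper's body (78 mm by 193 mm) begins 47 mm behind the grasp point.
Start: joints at [-0.868, 0.359, 0.012, 0, -1.224, -0.288], TCP at [0.272, -0.618, 0.227] pointing down, gripper open.
Joint ranges: [-3.07, 3.07], [-1.43, 2.12], [-1.02, 1.25], [-3.03, 1.67], [-3.05, -0], [-3.03, 3.03]. Speed limits (rad/s): [2.39, 2.39, 3.01, 3.14, 3.14, 3.14].

INTERFACE

Orientations are given as [roll, pitch, yaw] about the fixed x, y, z axes, in that order (R = Rz(yaw) Ry(pitch) Rx(roll)).
In Python, from station import r, vision, workorder gives the robot as it stands.
- The arm moves only by the tool play_rows, never from a script. Its argument "series" is a list that holds one entry, the list of rows, each a list of 7 numbers: the turn, a rotation vector about the tool's x, y, z in rad, then the shift along the tool's x, y, z in m, then the closure, from 0 (fully open) to 1 (shut). A call has 1 to 8 rows; each row is the pose to reach, as a shift and turn from the pose commanded when the call began, along the tool's axes at that moment; what a row does not reach only later rows make up. A row lasts 1/10 s, in which the tool goes at most 50 mm and 8.59 degrees, less where a joint would pass 70% of its speed; a pose out of reach is approached as far as the arm can. A call with a gripper value outside its range is refused whole. The fingers move at their own pace and stop on an object; "squeeze" is the grip in N (left out, the last holds). Time passes only in rows, so rows that repeat a pose let the fingers close. It gives the time, the measured TCP pose, the force, the opening and the grip force at its end, in the units of the state.
- r.get_obs(): the state, without advancing time (a new reading comes with each control period).
- vision.grab_frame(name): name is "scene" or "top"; returns a dict with "pixels" (420x560x3 uint8, blue, green, red), "intrinsics" (3x3 intrinsics, pixels), "dist_coeffs" ([k1, k2, p1, p2, k3] as OpenCV has them; the pictures are not rectified), "R" (3x3) and "t" (3): a world point X has camera coordinates R X + t. Camera axes: x right, y down, z forward; pixel columns grow to the right and rows downward; lengths in m; the calibration is good to about 2 mm. A picture is of the moment at which its call begins. There is no depth.
- workorder.finish_job(): hands the job in; it is judged then, once.
The state is a dict: "time_s": time; "joint_positions": joint angles; "qd": joint speeds; "effort": joint torques, N m; "tool_pos": TCP position; "orientation": TCP orientation; "force": force on the tool from outside, world axes, zero at the start; "moment": the same for the moment, N m; "gripper_width": finger opening in m; "finger_force": force on a finger pad.
Only numpy, scipy, OpenCV 4.12 (cv2) and the standard library are available. Lean on these libraries where they do the work, as an engineer would, in place of code of your own. Each camera call takes 0.05 s, during which the arm holds its last target. There are 200 camera calls.

TASK

Put the chisels away: first take the round dust brush out of the open tool case and lay it by its handle across both saddles of the wooden brush rest. Then lay every chisel flat across the two blue felt rails inside the case, side by side with the blades towards the hinge, and only then lower the lid gently, without letting it slam, until it is fully closed. Leave the glue bottle, the green tin and the mallet where they are.

Things in the scene. Friction and masses are not known exactly. Their poses are not given: they have to be found in the camera images.
- case: grey tool case, fixed to the bench, outside 225 (x) x 340 (y) x 75 mm high, walls and floor 6 mm, open at the top. Origin: centre of its underside on the bench; x points from its front (green latches) to the hinged side, y along the hinge, z up
- rails (a point): point midway between the two felt rails in the case, level with their tops (case x = -31, y = 0, z = 31 mm). The rails run the full width along y, 12 mm wide, 25 mm above the case floor, centred 30 mm either side of this point. A handle's middle belongs over this line, lying on both rails, blade towards case +x. No dividers; four chisels fit about 80 mm apart
- lid (a joint): angle of the lid (rad): 0 closed flat on the rim, about 1.57 upright, stop at 1.9. The hinge is stiff (about 0.8 N m of friction): the lid stays where it is left; pushing its free edge takes 3 to 6 N. Closed, its outer face is 87 mm above the bench
- lid_hinge (a point): middle of the hinge line, at the far top edge of the case (case x = +112.5, y = 0, z = 75 mm). The lid is a flat grey panel 12 mm thick, 225 mm long from the hinge, 340 mm wide; its inner face passes through this line
- lid_tab (a point): middle of the green pull tab (60 mm wide, sticks out 22 mm) at the lid's free edge, on the outer face, 235 mm from the hinge line. Axes are the lid's: z outwards from its outer face (up when closed), -x from the hinge to the tab
- brush: round dust brush, 180 mm long, 130 g: wooden handle 110 x 24 x 24 mm (square section), then a brass ferrule and round black bristle head 40 mm in diameter, reaching 125 mm ahead of the handle's middle. Starts on the rails in the case. Origin: middle of the handle; x runs along it to the bristles. Balances about 15 mm ahead of the origin
- rest: wooden brush rest, fixed to the bench: base 110 x 70 x 12 mm, two upright saddles (10 mm thick) at x = -30 and +30 mm with flat seats 60 mm above the bench, 34 mm wide between flared cheeks that rise to 81 mm. Origin: centre of its underside. The brush handle belongs along x, its middle over the origin, 72 mm up, bristles either way (+x is the roomier side)
- chisel_a: wood chisel, red handle: bar 110 x 24 x 24 mm (square section), steel blade 16 x 5 mm reaching 65 mm beyond its front end, about 140 g, balances about 8 mm ahead of the handle's middle. Origin: middle of the handle (12 mm above what it lies on). x runs along the handle to the blade. May be absent (None throughout)
- chisel_b: wood chisel, yellow handle: bar 110 x 24 x 24 mm (square section), steel blade 16 x 5 mm reaching 65 mm beyond its front end, about 140 g, balances about 8 mm ahead of the handle's middle. Origin: middle of the handle (12 mm above what it lies on). x runs along the handle to the blade. May be absent (None throughout)
- chisel_c: wood chisel, blue handle: bar 110 x 24 x 24 mm (square section), steel blade 16 x 5 mm reaching 65 mm beyond its front end, about 140 g, balances about 8 mm ahead of the handle's middle. Origin: middle of the handle (12 mm above what it lies on). x runs along the handle to the blade. May be absent (None throughout)
- chisel_d: wood chisel, orange handle: bar 110 x 24 x 24 mm (square section), steel blade 16 x 5 mm reaching 65 mm beyond its front end, about 140 g, balances about 8 mm ahead of the handle's middle. Origin: middle of the handle (12 mm above what it lies on). x runs along the handle to the blade. May be absent (None throughout)
- glue: glue bottle, bystander, 60 mm in diameter, 150 mm tall, origin at the centre of its underside
- tin: green tin, bystander, 84 mm in diameter, 90 mm tall, origin at the centre of its underside
- mallet: wooden mallet lying on its side, bystander, head 70 x 120 x 60 mm high with a 200 mm handle towards -x; origin under the head's centre

How it is judged:
By the outcome, as a careful person would: the job done as asked, in the order asked, and still so for the second after the job is handed in, with the robot touching nothing.
Of chisel_a, chisel_b, chisel_c, chisel_d only 3 to 4 are there at a start; the rules pass over those that are not, and their reading is None.
At some moment in a run one of chisel_a, chisel_b, chisel_c, chisel_d may be knocked a few centimetres aside while the robot is not near it.
Once in a run the grip may slacken for a moment while it holds something.
It also fails if it takes over 210 s, if anything falls off the work surface, if the arm or the gripper's body presses on something with over 40 N, if the wrist force passes 120 N, or if a joint passes its speed limit or range.

## Working session

There is one attempt and no reset: what is moved stays moved. The work goes in short steps, Python scripts to look and compute and a tool call to move; the robot and the scene stay as the last step left them, time stands still between calls to the robot, and variables do not carry over. Pictures are saved under pics/ and viewed, at most 17 in all, crops included, and the job is handed in when it is done.

Besides the shell and the picture viewer there is one more tool, called by a JSON object that holds its "name" and its "arguments", one argument or row to a line. play_rows: Moves the arm, as the interface text tells. Its arguments: {"type":"object","properties":{"series":{"type":"array"},"squeeze":{"type":"number"}},"required":["series"]}

```bash
mkdir -p pics; ls
python3 - <<'E'
from station import r,vision
import cv2
print(r.get_obs(), r.tcp_to_grasp)
for n in("top","scene"):
    f=vision.grab_frame(n); cv2.imwrite(f"pics/{n}0.png",f["pixels"]); print(n,f["intrinsics"],f["dist_coeffs"],f["R"],f["t"])
E
```

```text
pics
{'time_s': 0.0, 'joint_positions': array([-8.67877323e-01,  3.59430975e-01,  1.10640437e-02, -3.67563167e-04,
       -1.22408806e+00, -2.88115327e-01]), 'qd': array([ 0.00168552, -0.00043185,  0.00031232, -0.00056129,  0.00014968,
       -0.00032591]), 'effort': array([-2.67394062e-04, -5.82719278e+01,  2.93058783e+01,  6.99735135e+00,
        6.84848113e-03, -1.91575682e-04]), 'tool_pos': array([ 0.27182763, -0.61731615,  0.22559329]), 'orientation': array([ 3.13990417e+00, -1.40063662e-04, -2.72691404e+00]), 'force': array([ 0.73214802, -0.37643734, -0.15171674]), 'moment': array([ 0.00639258,  0.04601723, -0.00278403]), 'finger_force': 0.0, 'gripper_width': 0.08797419302496427} 0.0188
top [[381.77664977   0.         282.7946782 ]
 [  0.         381.77664977 207.62842824]
 [  0.           0.           1.        ]] [0.01966683 0.         0.         0.         0.        ] [[ 0.00656663 -0.99983035 -0.01720875]
 [-0.99769704 -0.00538888 -0.06761337]
 [ 0.06750916  0.01761311 -0.99756318]] [0.01253255 0.5275649  1.1632464 ]
scene [[440.84793011   0.         277.05102258]
 [  0.         440.84793011 205.4962185 ]
 [  0.           0.           1.        ]] [-0.08788366  0.          0.          0.          0.        ] [[ 0.63656525  0.77110904 -0.01324907]
 [ 0.61394135 -0.51706791 -0.59641998]
 [-0.46675551  0.37152608 -0.80256319]] [-0.32316935 -0.26475615  1.54469387]
```

View pics/top0.png

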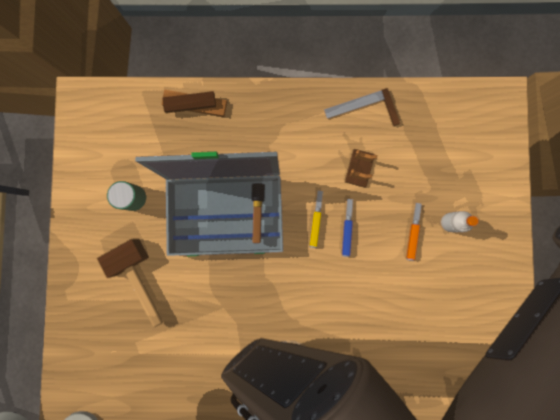

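View pics/scene0.png

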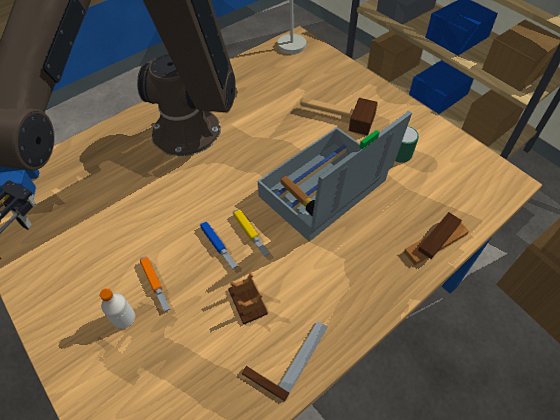

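The top view shows the case at about (225,205) with the brush in it at (257,215), and the rest at (361,168). The yellow, blue and orange chisels are at (316,225), (348,230) and (413,235); there's no red one. The lid is upright. Next I'll zoom in on the case and the rest.

```bash
cat > h.py <<'E'
from station import r,vision
import cv2,numpy as np
from scipy.optimize import minimize
from scipy.spatial.transform import Rotation as Ro
def proj(f,P):
    return cv2.projectPoints(np.float64(P).reshape(-1,3),cv2.Rodrigues(f["R"])[0],f["t"],f["intrinsics"],np.array(f["dist_coeffs"]))[0][:,0]
def ray(f,px,z):
    u=cv2.undistortPoints(np.float64([[px]]),f["intrinsics"],np.array(f["dist_coeffs"]))[0,0]
    c=-f["R"].T@f["t"]; d=f["R"].T@[u[0],u[1],1]
    return c+d*(z-c[2])/d[2]
HUE=dict(yellow=(22,32),blue=(108,124),orange=(8,15),red=(0,4))
def mask(f,col,roi=None):
    h=cv2.cvtColor(f["pixels"],cv2.COLOR_BGR2HSV); a,b=HUE[col]
    m=cv2.inRange(h,(a,200,70),(b,255,255))
    if roi is not None:
        k=np.zeros_like(m); x0,y0,x1,y1=map(int,roi); k[max(y0,0):y1,max(x0,0):x1]=255; m&=k
    return m
BOX=np.array([[x,y,z] for x in(-.055,.055) for y in(-.012,.012) for z in(-.012,.012)])
def fit(fs,ms,g,z):
    """g=[x,y,yaw] of a 110x24x24 bar with centre height z"""
    def c(p):
        P=BOX@Ro.from_euler('z',p[2]).as_matrix().T+[p[0],p[1],z]; s=0
        for f,m in zip(fs,ms):
            k=np.zeros_like(m); cv2.fillConvexPoly(k,cv2.convexHull(np.round(proj(f,P)*16).astype(np.int32)),255,cv2.LINE_AA,4)
            s+=1-np.minimum(k,m).sum(dtype=float)/np.maximum(k,m).sum(dtype=float)
        return s/len(fs)
    S=np.array([g]*4,float); S[1,0]+=.012; S[2,1]+=.012; S[3,2]+=.15
    o=minimize(c,g,method='Nelder-Mead',options=dict(initial_simplex=S,xatol=1e-4,fatol=1e-4))
    return np.round(o.x,4),round(o.fun,3)
def find(cols,zs=None,cams=("top","scene")):
    F={n:vision.grab_frame(n) for n in cams}; fs=list(F.values()); out={}
    for c in cols:
        z=(zs or {}).get(c,.012); m0=mask(F["top"],c)
        n,l,st,ce=cv2.connectedComponentsWithStats(m0); 
        if n<2 or st[1:,4].max()<60: out[c]=None; continue
        i=1+st[1:,4].argmax(); mt=(l==i).astype(np.uint8)*255
        p=ray(F["top"],ce[i],z); ys,xs=np.nonzero(mt)
        q=np.array([ray(F["top"],(x,y),z)[:2] for x,y in zip(xs[::3],ys[::3])]); w,v=np.linalg.eigh(np.cov(q.T)); d=v[:,1]
        if d[0]<0:d=-d
        ms=[mt]
        if "scene" in F:
            s=proj(F["scene"],p)[0]; ms.append(mask(F["scene"],c,(s[0]-50,s[1]-50,s[0]+50,s[1]+50)))
        out[c]=fit(fs,ms,[p[0],p[1],np.arctan2(d[1],d[0])],z)
    return F,out
E
python3 - <<'E'
from h import *
F,o=find(["yellow","blue","orange","red"]); print(o)
t=F["top"]["pixels"];s=F["scene"]["pixels"]
cv2.imwrite("pics/c1.png",cv2.resize(t[145:261,130:290],None,fx=5,fy=5,interpolation=2))
a=cv2.resize(t[145:195,340:400],(0,0),fx=6.5,fy=6.5,interpolation=2); b=cv2.resize(s[270:330,220:280],(0,0),fx=6.5,fy=6.5,interpolation=2)
a=cv2.copyMakeBorder(a,0,b.shape[0]-a.shape[0],0,0,0)
cv2.imwrite("pics/c2.png",np.hstack([a,b])); print(a.shape,b.shape)
E
```

```text
{'yellow': (array([ 0.4617, -0.0842, -0.1765]), np.float64(0.292)), 'blue': None, 'orange': (array([ 0.4236, -0.3818, -0.1328]), np.float64(0.391)), 'red': None}
(390, 390, 3) (390, 390, 3)
```

View pics/c1.png

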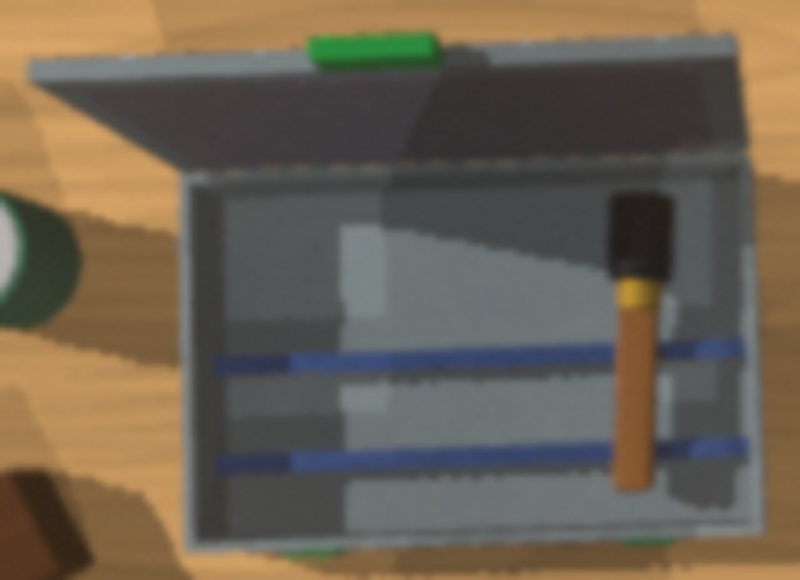

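View pics/c2.png

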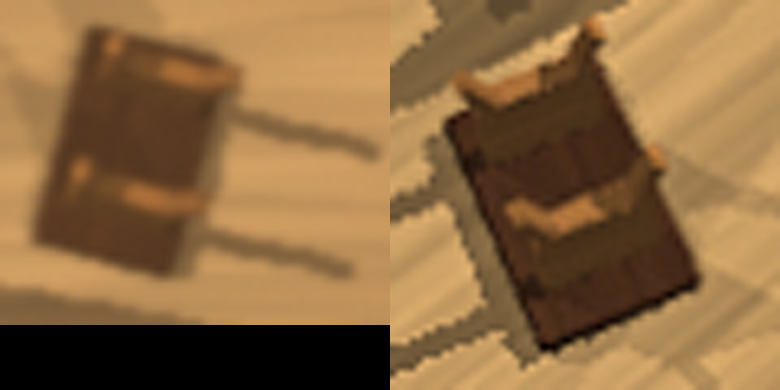

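Crop 1 (×5) shows front rim corners at (188,548) and (764,535), hinge-side corners at (183,172) and (748,155), and rails running along y. Crop 2 (×6.5) shows the rest's base corners: top view (35,240), (168,275); scene view (445,122), (545,345), (698,283).

Run:
```python
from h import *
T=vision.grab_frame("top");S=vision.grab_frame("scene")
hs=cv2.cvtColor(T["pixels"],cv2.COLOR_BGR2HSV); h2=cv2.cvtColor(S["pixels"],cv2.COLOR_BGR2HSV)
for n,p,q in(("y",(316,230),(246,222)),("b",(348,238),(213,236)),("o",(412,245),(151,272)),("brush",(257,230),(295,190)),("wood",(300,300),(100,250))):
    print(n,hs[p[1],p[0]-3:p[0]+4].tolist(),h2[q[1],q[0]-6:q[0]+7:2].tolist())
d=lambda u,x0,y0,k:((u[0]+.5)/k-.5+x0,(u[1]+.5)/k-.5+y0)
# case fit
obj=np.array([[-.1125,.17,.075],[-.1125,-.17,.075],[.1125,.17,.075],[.1125,-.17,.075],
 [-.061+.006,.164,.031],[-.061+.006,-.164,.031],[-.001+.006,.164,.031],[-.001+.006,-.164,.031],[-.061-.006,.164,.031],[-.001-.006,.164,.031]])
px=np.array([d(u,130,145,5) for u in((188,548),(764,535),(183,172),(748,155),(217,456),(747,438),(217,358),(743,340),(217,472),(217,374))])
def solve(obs,g):
    def res(p):
        return np.concatenate([(proj(f,o@Ro.from_euler('z',p[2]).as_matrix().T+[p[0],p[1],0])-x).ravel() for f,o,x in obs])
    from scipy.optimize import least_squares
    s=least_squares(res,g,loss='soft_l1'); print(np.round(s.x,4),np.round(s.fun,1)); return s.x
solve([(T,obj,px)],[.5,.17,0])
dt=lambda u:d(u,340,145,6.5); ds=lambda u:d((u[0]-390,u[1]),220,270,6.5)
X,Y,z=.055,.035,.012
solve([(T,np.array([[-X,Y,z],[-X,-Y,z],[X,Y,z]]),np.array([dt((35,240)),dt((168,275)),dt((88,30))])),
 (S,np.array([[-X,Y,z],[-X,-Y,z],[X,Y,z],[X,-Y,z]])[[0,1,2,3]][[0,1,3]],np.array([ds(u) for u in((595,60),(445,122),(545,345))])),
 (S,np.array([[X,Y,z]]),np.array([ds((698,283))]))],[.6,-.23,-.1])
print(ray(T,(361,168),.03))
```

```text
y [[25, 255, 213], [24, 255, 212], [24, 255, 210], [25, 255, 208], [24, 255, 199], [24, 255, 170], [21, 182, 137]] [[25, 255, 123], [25, 255, 208], [26, 255, 206], [25, 255, 212], [26, 255, 234], [14, 106, 166], [18, 128, 174]]
b [[112, 165, 161], [112, 167, 162], [112, 164, 159], [112, 164, 157], [113, 162, 151], [115, 129, 130], [145, 46, 94]] [[110, 249, 81], [108, 239, 130], [108, 229, 165], [108, 236, 163], [108, 246, 167], [112, 189, 163], [18, 147, 186]]
o [[15, 255, 200], [15, 255, 219], [15, 255, 220], [15, 255, 219], [15, 255, 216], [15, 255, 212], [15, 255, 204]] [[13, 255, 136], [15, 255, 218], [15, 255, 213], [14, 255, 217], [14, 255, 223], [17, 130, 167], [17, 128, 170]]
brush [[14, 156, 136], [14, 162, 135], [14, 163, 133], [14, 161, 130], [14, 163, 127], [14, 156, 116], [12, 98, 99]] [[15, 184, 61], [15, 162, 63], [14, 166, 112], [15, 169, 124], [15, 166, 129], [15, 173, 127], [13, 129, 134]]
wood [[16, 134, 200], [16, 134, 201], [16, 134, 201], [16, 134, 202], [17, 135, 202], [16, 134, 203], [16, 134, 203]] [[17, 129, 194], [17, 129, 193], [17, 128, 188], [17, 129, 192], [17, 129, 196], [17, 128, 195], [18, 132, 193]]
[0.5008 0.189  0.0361] [-0.9  1.  -0.   0.1 -0.5 -0.1  0.9 -0.3 -0.2 -0.5  1.1 -0.1 -0.4 -0.5
  1.3 -0.1 -0.2  0.3 -0.4  0.2]
[ 0.656  -0.2235 -0.2567] [-0.5 -0.4  0.9 -0.   0.2 -1.8  0.2 -1.1 -1.  -0.7 -0.7  0.8  1.  -0.7]
[ 0.649897   -0.22384103  0.03      ]
```

```bash
python3 - <<'E'
s=open('h.py').read()
s=s.replace("HUE=dict(yellow=(22,32),blue=(108,124),orange=(8,15),red=(0,4))","HUE=dict(yellow=(20,33,170),blue=(104,120,120),orange=(8,17,190),red=(0,6,200),brush=(10,18,145))")
s=s.replace("a,b=HUE[col]","a,b,sm=HUE[col]").replace("(a,200,70)","(a,sm,45)")
s=s.replace('def find(cols,zs=None,cams=("top","scene")):','def find(cols,zs=None,cams=("top","scene"),roi=(290,100,540,300)):').replace('mask(F["top"],c)','mask(F["top"],c,roi)')
open('h.py','w').write(s)
E
python3 - <<'E'
from h import *
F,o=find(["yellow","blue","orange","red"]); print(o)
F,o=find(["brush"],{"brush":.043},roi=(245,203,270,246));print(o)
F,o=find(["brush"],{"brush":.043},("top",),roi=(245,203,270,246));print(o)
E
```

```text
{'yellow': (array([ 0.4616, -0.0837, -0.1434]), np.float64(0.225)), 'blue': (array([ 0.4356, -0.1818, -0.1523]), np.float64(0.37)), 'orange': (array([ 0.4255, -0.382 , -0.1387]), np.float64(0.375)), 'red': None}
{'brush': (array([ 0.4752,  0.0939, -0.1086]), np.float64(0.405))}
{'brush': (array([ 0.4788,  0.0939, -0.0501]), np.float64(0.451))}
```

Run:
```python
from h import *
T=vision.grab_frame("top");S=vision.grab_frame("scene")
def crop(f,P,k=7,w=28):
    c=proj(f,P[:3])[0]; x,y=int(c[0]),int(c[1]); im=cv2.resize(f["pixels"][y-w:y+w,x-w:x+w],None,fx=k,fy=k,interpolation=0)
    B=BOX@Ro.from_euler('z',P[3]).as_matrix().T+P[:3]; h=cv2.convexHull((proj(f,B)*1).astype(np.float32))[:,0]
    h=((h-[x-w,y-w]+.5)*k).astype(int); cv2.polylines(im,[h],True,(255,0,255),1); return im
L=[(.4616,-.0837,.012,-.1434),(.4356,-.1818,.012,-.1523),(.4752,.0939,.043,-.09)]
im=np.vstack([np.hstack([crop(f,np.array(P),4.5 and 4,32) for P in L]) for f in(T,S)]);cv2.imwrite("pics/ov.png",im)
```

```text
(no output)
```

View pics/ov.png

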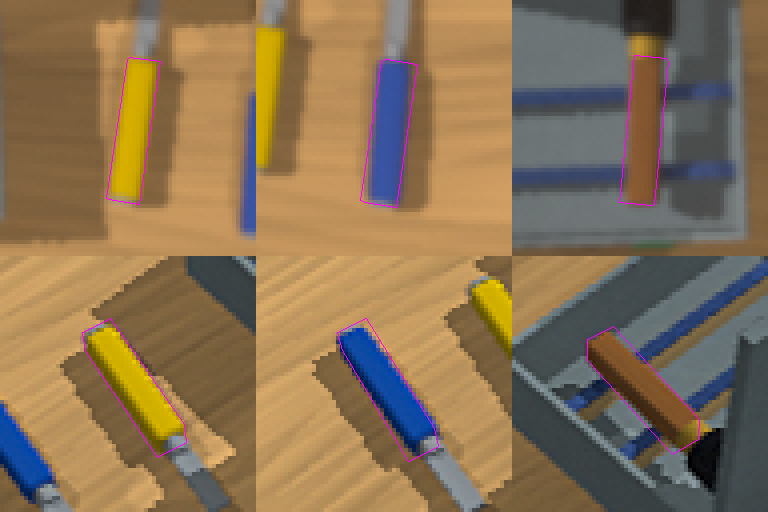

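The overlays match to about 2 mm, except that the blue chisel's true yaw is nearer −0.08 and the brush's is about −0.05. Now the move planner.

```bash
cat > plan.py <<'E'
from h import *
def down(yaw): return Ro.from_euler('xyz',[np.pi,0,yaw])
def plan(*wps):
    """wps: (x,y,z,yaw[,Rotation]) TCP targets; prints per-call turn+shift"""
    o=r.get_obs(); p=o["tool_pos"]; R=Ro.from_euler('xyz',o["orientation"])
    print("t %.2f pos %s rpy %s w %.4f ff %.1f F %s q %s"%(o["time_s"],p.round(4),o["orientation"].round(3),o["gripper_width"],o["finger_force"],o["force"].round(1),o["joint_positions"].round(2)))
    for w in wps:
        R2=w[4] if len(w)>4 else down(w[3]); t=np.array(w[:3])
        print(np.round((R.inv()*R2).as_rotvec(),3).tolist(),np.round(R.inv().apply(t-p),4).tolist()); p,R=t,R2
C=np.array([.5008,.189]);CY=.0361
def case(x,y): return C+Ro.from_euler('z',CY).as_matrix()[:2,:2]@[x,y]
E
python3 -c "
from plan import *
plan((.35,-.3,.2,-3.0),(.481,.0935,.17,-3.19),(.481,.0935,.034,-3.19))"
```

```text
t 0.65 pos [ 0.272  -0.6177  0.2266] rpy [-3.142  0.    -2.727] w 0.0874 ff 0.0 F [ 0.4 -0.1 -0.9] q [-0.87  0.36  0.01 -0.   -1.22 -0.29]
[-0.0, 0.0, 0.273] [-0.1994, 0.2594, 0.0266]
[0.0, -0.0, 0.19] [-0.1852, 0.3711, 0.03]
[0.0, 0.0, 0.0] [0.0, -0.0, 0.136]
```

{"name": "play_rows", "arguments": {
  "series": [
    [[0, 0, 0.05, -0.03, 0.04, 0.004, 0.4], [0, 0, 0.1, -0.06, 0.08, 0.008, 0.4], [0, 0, 0.15, -0.09, 0.12, 0.012, 0.4], [0, 0, 0.2, -0.12, 0.16, 0.016, 0.4], [0, 0, 0.25, -0.15, 0.2, 0.02, 0.4], [0, 0, 0.273, -0.18, 0.235, 0.024, 0.4], [0, 0, 0.273, -0.199, 0.259, 0.027, 0.4], [0, 0, 0.273, -0.199, 0.259, 0.027, 0.4]]
  ],
  "squeeze": 40
}}

```text
time_s: 1.45
tool_pos: [0.3502, -0.2977, 0.1999]
orientation: [3.142, 0.001, -2.996]
force: [-0.2, -0.2, 0.7]
gripper_width: 0.0527
finger_force: 0.0
```

{"name": "play_rows", "arguments": {
  "series": [
    [[0, 0, 0.05, -0.02, 0.04, 0.003, 0.4], [0, 0, 0.1, -0.04, 0.08, 0.006, 0.4], [0, 0, 0.15, -0.06, 0.12, 0.01, 0.4], [0, 0, 0.19, -0.08, 0.16, 0.013, 0.4], [0, 0, 0.19, -0.1, 0.2, 0.016, 0.4], [0, 0, 0.19, -0.12, 0.24, 0.02, 0.4], [0, 0, 0.19, -0.14, 0.28, 0.023, 0.4], [0, 0, 0.19, -0.16, 0.32, 0.026, 0.4]]
  ]
}}

```text
time_s: 2.25
tool_pos: [0.4636, 0.0405, 0.1739]
orientation: [3.141, 0.001, 3.094]
force: [1.1, -1.0, 0.7]
gripper_width: 0.0522
finger_force: 0.0
```

{"name": "play_rows", "arguments": {
  "series": [
    [[0, 0, 0, -0.025, 0.051, 0.004, 0.4], [0, 0, 0, -0.025, 0.051, 0.004, 0.4], [0, 0, 0, -0.025, 0.051, 0.004, 0.4], [0, 0, 0, -0.025, 0.051, 0.004, 0.4]]
  ]
}}

```text
time_s: 2.65
tool_pos: [0.4899, 0.0878, 0.1693]
orientation: [-3.141, -0.001, 3.093]
force: [0.2, 0.6, -0.3]
gripper_width: 0.0528
finger_force: 0.0
```

```bash
python3 -c "
from plan import *
plan((.481,.0935,.034,-3.19))
f=vision.grab_frame('top');cv2.imwrite('pics/p5.png',cv2.resize(f['pixels'][140:300,150:350],None,fx=3,fy=3))"
```

```text
t 2.65 pos [0.4899 0.0878 0.1693] rpy [-3.141e+00 -1.000e-03  3.093e+00] w 0.0528 ff 0.0 F [ 0.2  0.6 -0.3] q [ 0.57  0.11 -0.45 -0.   -1.   -2.19]
[-0.0, -0.001, -0.0] [0.0091, 0.0053, 0.1353]
```

View pics/p5.png

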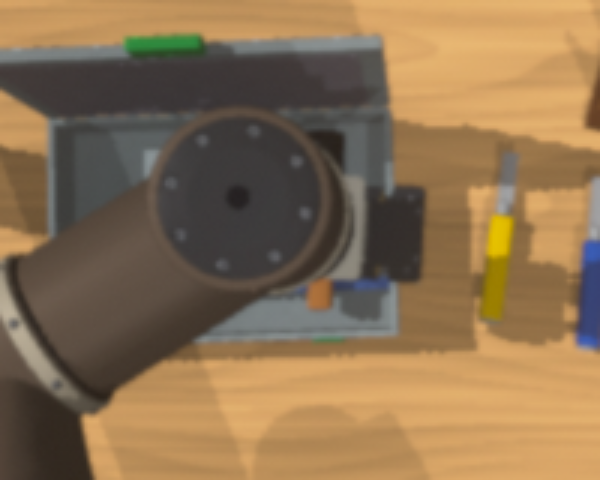

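The gripper is centred over the brush handle (handle tail visible at (320,295) in the crop). Descending.

{"name": "play_rows", "arguments": {
  "series": [
    [[0, 0, 0, 0.009, 0.005, 0.025, 0.4], [0, 0, 0, 0.009, 0.005, 0.05, 0.4], [0, 0, 0, 0.009, 0.005, 0.075, 0.4], [0, 0, 0, 0.009, 0.005, 0.1, 0.4], [0, 0, 0, 0.009, 0.005, 0.115, 0.4], [0, 0, 0, 0.009, 0.005, 0.128, 0.4], [0, 0, 0, 0.009, 0.005, 0.135, 0.4], [0, 0, 0, 0.009, 0.005, 0.135, 0.4]]
  ]
}}

```text
time_s: 3.5
tool_pos: [0.4811, 0.0929, 0.0342]
orientation: [-3.141, -0.001, 3.092]
force: [0.2, 0.5, 0.8]
gripper_width: 0.0523
finger_force: 0.0
```

{"name": "play_rows", "arguments": {
  "series": [
    [[0, 0, 0, 0, 0, 0, 1], [0, 0, 0, 0, 0, 0, 1], [0, 0, 0, 0, 0, 0, 1], [0, 0, 0, 0, 0, 0, 1], [0, 0, 0, 0, 0, 0, 1], [0, 0, 0, 0, 0, 0, 1]]
  ]
}}

```text
time_s: 4.1
tool_pos: [0.4818, 0.0941, 0.035]
orientation: [3.141, 0.0, 3.094]
force: [-1.8, -0.7, 6.2]
gripper_width: 0.0239
finger_force: 39.8
```

{"name": "play_rows", "arguments": {
  "series": [
    [[0, 0, 0, 0, 0, -0.015, 1], [0, 0, 0, 0, 0, -0.035, 1], [0, 0, 0, 0, 0, -0.06, 1], [0, 0, 0, 0, 0, -0.085, 1], [0, 0, 0, 0, 0, -0.105, 1], [0, 0, 0, 0, 0, -0.115, 1], [0, 0, 0, 0, 0, -0.115, 1]]
  ]
}}

```text
time_s: 4.8
tool_pos: [0.4821, 0.0944, 0.1504]
orientation: [3.14, 0.002, 3.094]
force: [0.7, -1.3, -1.2]
gripper_width: 0.0241
finger_force: 39.8
```

Run:
```python
from plan import *
a=-.257; p=np.array([.656,-.2235])+.006*np.array([np.cos(a),np.sin(a)])
plan((.58,-.05,.15,a-np.pi+.1),(*p,.14,a-np.pi),(*p,.067,a-np.pi))
f=vision.grab_frame('scene');cv2.imwrite('pics/p6.png',cv2.resize(f['pixels'][80:280,200:460],None,fx=3,fy=3))
```

```text
t 4.80 pos [0.4821 0.0944 0.1504] rpy [3.140e+00 2.000e-03 3.094e+00] w 0.0241 ff 39.8 F [ 0.7 -1.3 -1.2] q [ 0.59  0.12 -0.49  0.   -0.95 -2.21]
[0.001, 0.002, 0.109] [-0.1047, -0.1396, 0.0004]
[-0.0, -0.0, 0.1] [-0.1082, -0.1601, 0.01]
[0.0, 0.0, 0.0] [0.0, -0.0, 0.073]
```

View pics/p6.png

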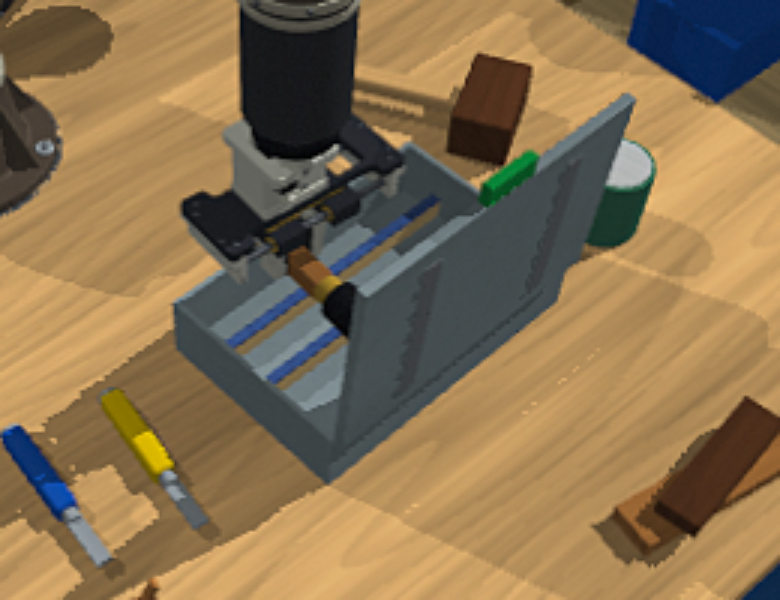

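The brush is held level, with the bristles close to the lid, so I'll back off in −y before turning towards the rest.

Run:
```python
from plan import *
a=-.257; p=np.array([.656,-.2235])+.005*np.array([np.cos(a),np.sin(a)])
plan((.482,-.09,.15,-3.19),(*p,.14,a-np.pi),(*p,.066,a-np.pi))
```

```text
t 4.85 pos [0.4814 0.0942 0.1493] rpy [3.141 0.    3.093] w 0.0236 ff 39.8 F [-0.8 -0.6 -2.1] q [ 0.59  0.12 -0.5  -0.   -0.95 -2.21]
[0.001, 0.0, 0.0] [-0.0095, -0.1839, -0.0008]
[0.0, -0.0, 0.209] [-0.1851, -0.126, 0.01]
[0.0, 0.0, 0.0] [0.0, -0.0, 0.074]
```

{"name": "play_rows", "arguments": {
  "series": [
    [[0, 0, 0, -0.001, -0.015, 0, 1], [0, 0, 0, -0.002, -0.04, 0, 1], [0, 0, 0, -0.004, -0.07, 0, 1], [0, 0, 0, -0.005, -0.1, 0, 1], [0, 0, 0, -0.006, -0.13, 0, 1], [0, 0, 0, -0.008, -0.16, 0, 1], [0, 0, 0, -0.009, -0.178, 0, 1], [0, 0, 0, -0.0095, -0.184, 0, 1]]
  ]
}}

```text
time_s: 5.65
tool_pos: [0.4809, -0.0923, 0.1481]
orientation: [-3.141, -0.003, 3.091]
force: [-0.1, -0.1, -0.9]
gripper_width: 0.024
finger_force: 39.8
```

{"name": "play_rows", "arguments": {
  "series": [
    [[0, 0, 0.02, -0.015, -0.01, 0.001, 1], [0, 0, 0.05, -0.045, -0.03, 0.002, 1], [0, 0, 0.08, -0.08, -0.054, 0.004, 1], [0, 0, 0.12, -0.115, -0.078, 0.006, 1], [0, 0, 0.16, -0.145, -0.099, 0.008, 1], [0, 0, 0.19, -0.17, -0.116, 0.009, 1], [0, 0, 0.209, -0.185, -0.126, 0.01, 1], [0, 0, 0.209, -0.185, -0.126, 0.01, 1]]
  ]
}}

```text
time_s: 6.45
tool_pos: [0.6615, -0.2262, 0.1367]
orientation: [-3.141, -0.003, 2.883]
force: [-0.8, 1.1, -1.3]
gripper_width: 0.0241
finger_force: 39.8
```

Run:
```python
from plan import *
a=-.257; p=np.array([.656,-.2235])+.005*np.array([np.cos(a),np.sin(a)])
plan((*p,.066,a-np.pi))
f=vision.grab_frame('scene');g=vision.grab_frame('top');cv2.imwrite('pics/p7.png',np.hstack([cv2.resize(f['pixels'][190:340,190:323],(399,450),interpolation=2),cv2.resize(g['pixels'][80:230,300:433],(399,450),interpolation=2)]))
```

```text
t 6.45 pos [ 0.6615 -0.2262  0.1367] rpy [-3.141e+00 -3.000e-03  2.883e+00] w 0.0241 ff 39.8 F [-0.8  1.1 -1.3] q [-0.05  0.46 -0.04  0.   -1.07 -1.78]
[-0.001, -0.003, -0.002] [0.0008, 0.0013, 0.0707]
```

View pics/p7.png

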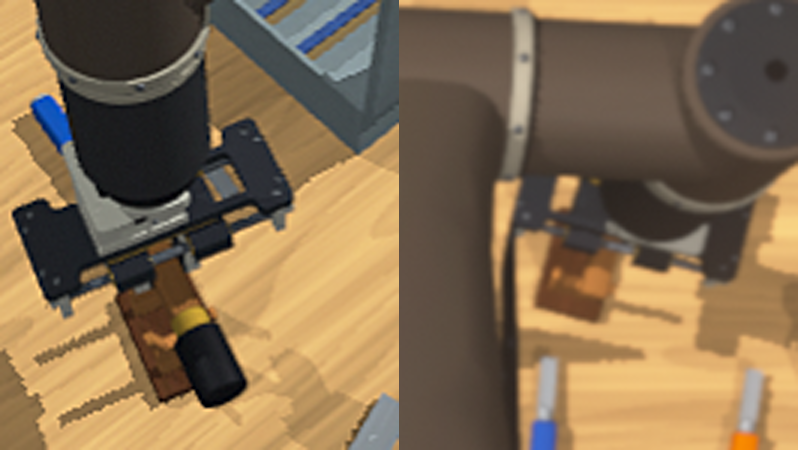

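The brush is over the rest, bristles pointing away and yaw aligned. Lowering it.

{"name": "play_rows", "arguments": {
  "series": [
    [[0, 0, 0, 0.001, 0.001, 0.01, 1], [0, 0, 0, 0.001, 0.001, 0.025, 1], [0, 0, 0, 0.001, 0.001, 0.038, 1], [0, 0, 0, 0.001, 0.001, 0.048, 1], [0, 0, 0, 0.001, 0.001, 0.055, 1], [0, 0, 0, 0.001, 0.001, 0.06, 1], [0, 0, 0, 0.001, 0.001, 0.065, 1], [0, 0, 0, 0.001, 0.001, 0.068, 1]]
  ]
}}

```text
time_s: 7.35
tool_pos: [0.6603, -0.2238, 0.0713]
orientation: [-3.142, 0.0, 2.884]
force: [-0.7, 0.0, -1.1]
gripper_width: 0.0238
finger_force: 39.8
```

{"name": "play_rows", "arguments": {
  "series": [
    [[0, 0, 0, 0, 0, 0.001, 1], [0, 0, 0, 0, 0, 0.002, 1], [0, 0, 0, 0, 0, 0.003, 1], [0, 0, 0, 0, 0, 0.003, 1]]
  ]
}}

```text
time_s: 7.75
tool_pos: [0.6603, -0.2238, 0.0687]
orientation: [3.142, 0.0, 2.884]
force: [-0.3, 0.2, -1.6]
gripper_width: 0.0236
finger_force: 39.8
```

{"name": "play_rows", "arguments": {
  "series": [
    [[0, 0, 0, 0, 0, 0.001, 1], [0, 0, 0, 0, 0, 0.002, 1], [0, 0, 0, 0, 0, 0.003, 1], [0, 0, 0, 0, 0, 0.0035, 1], [0, 0, 0, 0, 0, 0.0035, 1]]
  ]
}}

```text
time_s: 8.25
tool_pos: [0.6602, -0.2237, 0.0649]
orientation: [3.142, -0.0, 2.884]
force: [0.1, -0.7, -2.1]
gripper_width: 0.0236
finger_force: 39.8
```

Run:
```python
from plan import *
plan()
f=vision.grab_frame('scene');cv2.imwrite('pics/p8.png',cv2.resize(f['pixels'][210:340,190:320],(600,600),interpolation=2))
```

```text
t 8.25 pos [ 0.6602 -0.2237  0.0649] rpy [ 3.142 -0.     2.884] w 0.0236 ff 39.8 F [ 0.1 -0.7 -2.1] q [-0.05  0.52 -0.12 -0.   -0.93 -1.78]
```

View pics/p8.png

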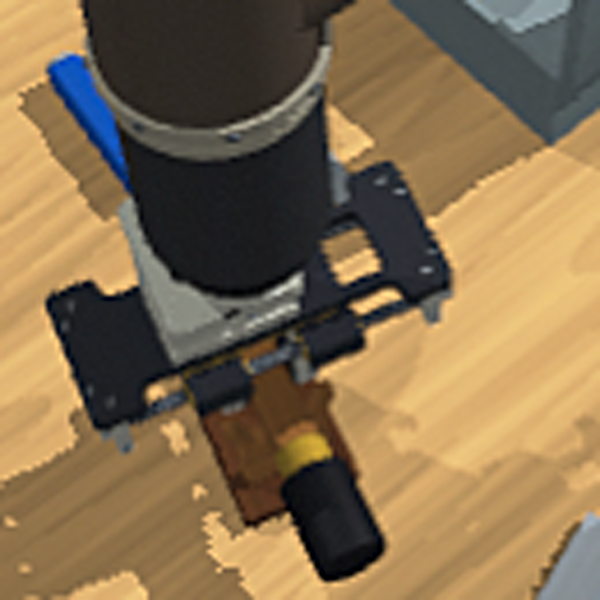

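The brush is in line with the saddles, almost seated. A little further down until I feel contact, then release.

{"name": "play_rows", "arguments": {
  "series": [
    [[0, 0, 0, 0, 0, 0.001, 1], [0, 0, 0, 0, 0, 0.002, 1], [0, 0, 0, 0, 0, 0.002, 1], [0, 0, 0, 0, 0, 0.002, 1]]
  ]
}}

```text
time_s: 8.7
tool_pos: [0.6604, -0.2238, 0.0641]
orientation: [-3.141, 0.001, 2.885]
force: [-1.9, 1.4, 4.6]
gripper_width: 0.0237
finger_force: 39.8
```

Contact felt (+4.6 N). Releasing and rising.

{"name": "play_rows", "arguments": {
  "series": [
    [[0, 0, 0, 0, 0, 0, 0.6], [0, 0, 0, 0, 0, 0, 0.5], [0, 0, 0, 0, 0, 0, 0.4], [0, 0, 0, 0, 0, 0, 0.4], [0, 0, 0, 0, 0, 0, 0.4]]
  ]
}}

```text
time_s: 9.2
tool_pos: [0.6602, -0.2238, 0.0629]
orientation: [-3.142, -0.0, 2.884]
force: [-0.2, -0.3, 1.1]
gripper_width: 0.0518
finger_force: 0.0
```

{"name": "play_rows", "arguments": {
  "series": [
    [[0, 0, 0, 0, 0, -0.005, 0.4], [0, 0, 0, 0, 0, -0.02, 0.4], [0, 0, 0, 0, 0, -0.045, 0.4], [0, 0, 0, 0, 0, -0.075, 0.4], [0, 0, 0, 0, 0, -0.1, 0.4], [0, 0, 0, 0, 0, -0.11, 0.4], [0, 0, 0, 0, 0, -0.11, 0.4]]
  ]
}}

```text
time_s: 9.9
tool_pos: [0.6612, -0.2239, 0.176]
orientation: [3.141, 0.004, 2.885]
force: [-0.6, -0.5, 0.3]
gripper_width: 0.0526
finger_force: 0.0
```

Run:
```python
from plan import *
F,o=find(["yellow","blue","orange"]);print(o)
plan((.44,-.13,.17,-.14-np.pi))
cv2.imwrite('pics/p9.png',cv2.resize(F['scene']['pixels'][140:340,110:330],(660,600),interpolation=2))
```

```text
{'yellow': None, 'blue': (array([ 0.4332, -0.1818, -0.1605]), np.float64(0.567)), 'orange': (array([ 0.4253, -0.3822, -0.1421]), np.float64(0.379))}
t 10.00 pos [ 0.6598 -0.2235  0.1727] rpy [ 3.141 -0.     2.884] w 0.0529 ff 0.0 F [-0.6 -0.9 -0. ] q [-0.05  0.43 -0.01 -0.   -1.14 -1.78]
[0.0, -0.0, -0.117] [0.2364, 0.0345, 0.0028]
```

View pics/p9.png

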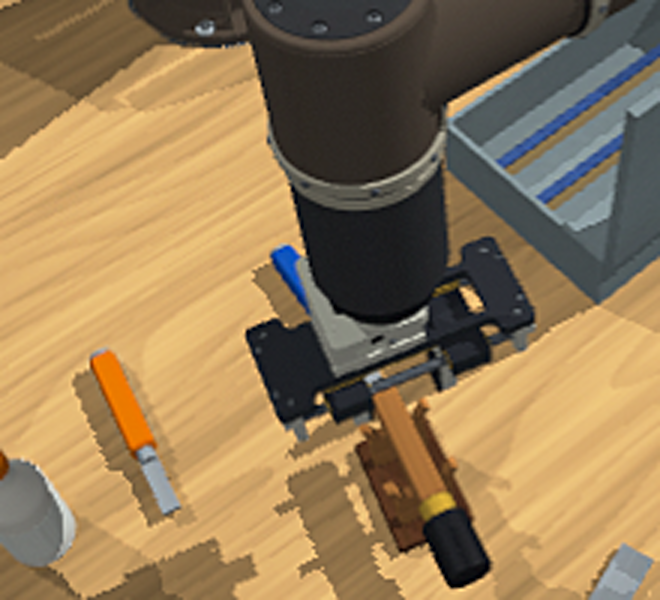

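The brush is lying on the rest and the gripper is clear. Checking the glue bottle's clearance before picking up the orange chisel.

Run:
```python
from h import *
F={n:vision.grab_frame(n) for n in("top","scene")}
hs=cv2.cvtColor(F["top"]["pixels"],cv2.COLOR_BGR2HSV)
m=cv2.inRange(hs[:, 480:500],(0,0,0),(1,1,1))
# glue: fit cylinder centre by caps: orange cap top (z=.15)
for n,roi in(("top",(455,205,495,240)),("scene",(90,280,130,305))):
    k=mask(F[n],"orange",roi); M=cv2.moments(k,True); c=(M['m10']/M['m00'],M['m01']/M['m00']); print(n,c,ray(F[n],c,.14))
p=ray(F["top"],(0,0),0)
for g in([.44,-.5],[.45,-.5],[.45,-.48]): print(g,proj(F["top"],[[*g,0],[*g,.15]]).round(0).tolist(),proj(F["scene"],[[*g,0],[*g,.15]]).round(0).tolist())
```

```text
top (472.2837837837838, 220.3918918918919) [ 0.48708323 -0.50422456  0.14      ]
scene (105.80172413793103, 294.4741379310345) [ 0.48556015 -0.50189993  0.14      ]
[0.44, -0.5] [[450.0, 237.0], [473.0, 238.0]] [[116.0, 305.0], [97.0, 279.0]]
[0.45, -0.5] [[450.0, 234.0], [473.0, 234.0]] [[118.0, 307.0], [98.0, 282.0]]
[0.45, -0.48] [[443.0, 234.0], [465.0, 234.0]] [[124.0, 303.0], [106.0, 277.0]]
```

Glue stands at (0.486, −0.503) in both cameras. Gripping the orange chisel 10 mm behind its middle leaves the gripper's body about 15 mm clear of it.

Run:
```python
from plan import *
a=-.14;p=np.array([.4253,-.382])-.010*np.array([np.cos(a),np.sin(a)]);q=case(-.041,.08);print(q)
plan((*p,.15,a-np.pi),(*p,.004,a-np.pi),(*p,.15,a-np.pi),(.43,-.06,.16,-3.19),(*q,.15,CY-np.pi),(*q,.037,CY-np.pi))
```

```text
[0.45693934 0.2674681 ]
t 10.10 pos [ 0.6594 -0.2236  0.1716] rpy [-3.141e+00 -2.000e-03  2.884e+00] w 0.0524 ff 0.0 F [ 0.8  0.3 -0.2] q [-0.05  0.43 -0.01 -0.   -1.14 -1.78]
[0.0, -0.002, -0.117] [0.196, -0.214, 0.0221]
[0.0, 0.0, 0.0] [-0.0, -0.0, 0.146]
[0.0, 0.0, 0.0] [0.0, 0.0, -0.146]
[-0.0, 0.0, -0.092] [0.0303, 0.3195, -0.01]
[-0.0, 0.0, -0.085] [-0.0111, 0.3284, 0.01]
[0.0, 0.0, 0.0] [0.0, -0.0, 0.113]
```

{"name": "play_rows", "arguments": {
  "series": [
    [[0, 0, -0.02, 0.03, -0.03, 0.003, 0.4], [0, 0, -0.04, 0.06, -0.065, 0.006, 0.4], [0, 0, -0.06, 0.09, -0.1, 0.01, 0.4], [0, 0, -0.08, 0.12, -0.132, 0.014, 0.4], [0, 0, -0.1, 0.15, -0.165, 0.018, 0.4], [0, 0, -0.117, 0.178, -0.195, 0.021, 0.4], [0, 0, -0.117, 0.196, -0.214, 0.022, 0.4], [0, 0, -0.117, 0.196, -0.214, 0.022, 0.4]]
  ]
}}

```text
time_s: 10.9
tool_pos: [0.4127, -0.3817, 0.1499]
orientation: [3.141, -0.003, 2.998]
force: [0.5, -0.1, 0.4]
gripper_width: 0.0526
finger_force: 0.0
```

Run:
```python
from plan import *
a=-.14;p=np.array([.4253,-.382])-.010*np.array([np.cos(a),np.sin(a)])
plan((*p,.004,a-np.pi))
F,o=find(["yellow","blue"]);print(o)
```

```text
t 10.90 pos [ 0.4127 -0.3817  0.1499] rpy [ 3.141e+00 -3.000e-03  2.998e+00] w 0.0526 ff 0.0 F [ 0.5 -0.1  0.4] q [-0.4   0.24 -0.34 -0.   -0.99 -1.32]
[0.001, -0.003, -0.003] [-0.0029, 0.0013, 0.1459]
{'yellow': (array([ 0.4622, -0.0838, -0.1507]), np.float64(0.231)), 'blue': (array([ 0.4329, -0.1813, -0.1356]), np.float64(0.361))}
```

{"name": "play_rows", "arguments": {
  "series": [
    [[0, 0, 0, -0.003, 0, 0.025, 0.4], [0, 0, 0, -0.003, 0, 0.055, 0.4], [0, 0, 0, -0.003, 0, 0.085, 0.4], [0, 0, 0, -0.003, 0, 0.11, 0.4], [0, 0, 0, -0.003, 0, 0.128, 0.4], [0, 0, 0, -0.003, 0, 0.138, 0.4], [0, 0, 0, -0.003, 0, 0.145, 0.4], [0, 0, 0, -0.003, 0, 0.145, 0.4]]
  ]
}}

```text
time_s: 11.8
tool_pos: [0.4193, -0.3809, 0.0054]
orientation: [3.141, -0.001, 3.002]
force: [-1.0, -0.3, 0.1]
gripper_width: 0.0528
finger_force: 0.0
```

{"name": "play_rows", "arguments": {
  "series": [
    [[0, 0, 0, 0, 0, 0, 1], [0, 0, 0, 0, 0, 0, 1], [0, 0, 0, 0, 0, 0, 1], [0, 0, 0, 0, 0, 0, 1], [0, 0, 0, 0, 0, 0, 1], [0, 0, 0, 0, 0, 0, 1]]
  ]
}}

```text
time_s: 12.4
tool_pos: [0.4194, -0.3814, 0.0066]
orientation: [-3.141, 0.001, 3.001]
force: [-0.8, 1.0, 4.9]
gripper_width: 0.024
finger_force: 4.0
```

{"name": "play_rows", "arguments": {
  "series": [
    [[0, 0, 0, 0, 0, -0.015, 1], [0, 0, 0, 0, 0, -0.035, 1], [0, 0, 0, 0, 0, -0.06, 1], [0, 0, 0, 0, 0, -0.09, 1], [0, 0, 0, 0, 0, -0.12, 1], [0, 0, 0, 0, 0, -0.14, 1], [0, 0, 0, 0, 0, -0.147, 1], [0, 0, 0, 0, 0, -0.147, 1]]
  ]
}}

```text
time_s: 13.2
tool_pos: [0.4194, -0.3813, 0.1535]
orientation: [-3.141, 0.001, 3.001]
force: [0.2, 0.5, -1.9]
gripper_width: 0.0237
finger_force: 40.0
```

Run:
```python
from plan import *
q=case(-.041,.08)
plan((.43,-.06,.16,-3.19),(*q,.15,CY-np.pi),(*q,.037,CY-np.pi))
```

```text
t 13.20 pos [ 0.4194 -0.3813  0.1535] rpy [-3.141e+00  1.000e-03  3.001e+00] w 0.0237 ff 40.0 F [ 0.2  0.5 -1.9] q [-0.39  0.24 -0.33 -0.   -1.   -1.32]
[-0.0, 0.001, -0.092] [0.0344, 0.3196, -0.0066]
[-0.0, 0.0, -0.085] [-0.0111, 0.3284, 0.01]
[0.0, 0.0, 0.0] [0.0, -0.0, 0.113]
```

The grip slackened briefly during closing (4 N) and has recovered to 40 N. Carrying on to the case.

{"name": "play_rows", "arguments": {
  "series": [
    [[0, 0, -0.01, 0.002, 0.02, -0.001, 1], [0, 0, -0.025, 0.006, 0.06, -0.002, 1], [0, 0, -0.04, 0.011, 0.105, -0.003, 1], [0, 0, -0.055, 0.016, 0.15, -0.004, 1], [0, 0, -0.07, 0.021, 0.195, -0.005, 1], [0, 0, -0.08, 0.026, 0.24, -0.006, 1], [0, 0, -0.09, 0.03, 0.28, -0.0066, 1], [0, 0, -0.092, 0.034, 0.32, -0.0066, 1]]
  ]
}}

```text
time_s: 14.0
tool_pos: [0.4291, -0.0581, 0.1583]
orientation: [-3.141, -0.002, 3.094]
force: [0.8, -0.2, -1.4]
gripper_width: 0.0237
finger_force: 40.0
```

{"name": "play_rows", "arguments": {
  "series": [
    [[0, 0, -0.01, -0.002, 0.045, 0.001, 1], [0, 0, -0.02, -0.004, 0.09, 0.003, 1], [0, 0, -0.035, -0.006, 0.135, 0.004, 1], [0, 0, -0.05, -0.008, 0.18, 0.006, 1], [0, 0, -0.065, -0.01, 0.225, 0.007, 1], [0, 0, -0.075, -0.012, 0.27, 0.008, 1], [0, 0, -0.085, -0.014, 0.31, 0.009, 1], [0, 0, -0.085, -0.015, 0.328, 0.01, 1]]
  ]
}}

```text
time_s: 14.8
tool_pos: [0.4606, 0.2698, 0.1476]
orientation: [-3.14, -0.002, -3.103]
force: [-0.5, -0.5, -1.7]
gripper_width: 0.0238
finger_force: 40.0
```

Run:
```python
from plan import *
q=case(-.037,.08)
plan((*q,.037,CY-np.pi))
F={n:vision.grab_frame(n) for n in("scene","top")}
cv2.imwrite('pics/p10.png',cv2.resize(F['scene']['pixels'][60:260,200:460],(780,600),interpolation=2))
```

```text
t 14.80 pos [0.4606 0.2698 0.1476] rpy [-3.140e+00 -2.000e-03 -3.103e+00] w 0.0238 ff 40.0 F [-0.5 -0.5 -1.7] q [ 0.9   0.2  -0.41 -0.   -0.97 -2.43]
[-0.002, -0.002, 0.003] [-0.0004, -0.0021, 0.1106]
```

View pics/p10.png

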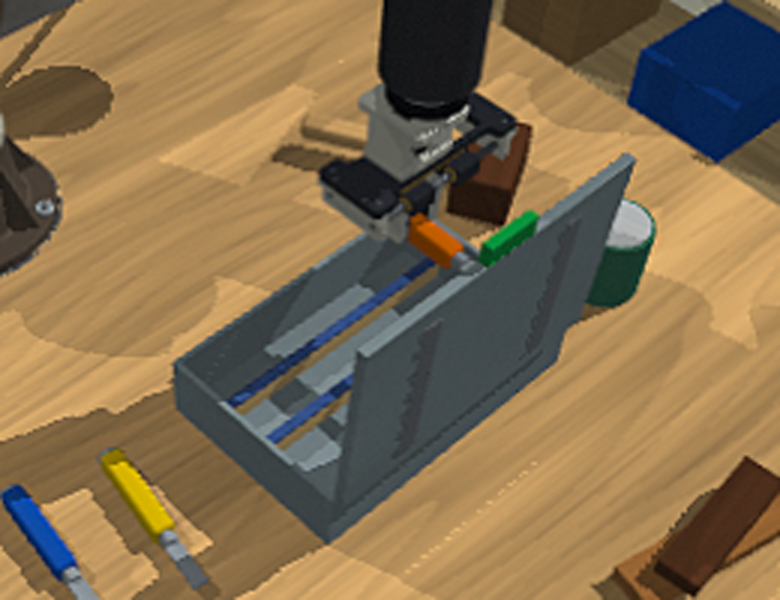

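The chisel is level over the case, blade towards the hinge. Lowering.

{"name": "play_rows", "arguments": {
  "series": [
    [[0, 0, 0, 0, -0.002, 0.02, 1], [0, 0, 0, 0, -0.002, 0.045, 1], [0, 0, 0, 0, -0.002, 0.07, 1], [0, 0, 0, 0, -0.002, 0.088, 1], [0, 0, 0, 0, -0.002, 0.1, 1], [0, 0, 0, 0, -0.002, 0.106, 1], [0, 0, 0, 0, -0.002, 0.109, 1], [0, 0, 0, 0, -0.002, 0.109, 1]]
  ]
}}

```text
time_s: 15.7
tool_pos: [0.4613, 0.2652, 0.0408]
orientation: [3.142, 0.0, -3.105]
force: [0.8, 0.7, -2.1]
gripper_width: 0.0238
finger_force: 40.0
```

{"name": "play_rows", "arguments": {
  "series": [
    [[0, 0, 0, 0, 0, 0.001, 1], [0, 0, 0, 0, 0, 0.002, 1], [0, 0, 0, 0, 0, 0.002, 1]]
  ]
}}

```text
time_s: 16.0
tool_pos: [0.4613, 0.2655, 0.0391]
orientation: [3.141, 0.001, -3.105]
force: [0.4, -0.3, -1.0]
gripper_width: 0.0237
finger_force: 40.0
```

{"name": "play_rows", "arguments": {
  "series": [
    [[0, 0, 0, 0, 0, 0.001, 1], [0, 0, 0, 0, 0, 0.002, 1], [0, 0, 0, 0, 0, 0.0025, 1], [0, 0, 0, 0, 0, 0.0025, 1]]
  ]
}}

```text
time_s: 16.4
tool_pos: [0.461, 0.2655, 0.0376]
orientation: [3.141, 0.0, -3.104]
force: [-7.7, -0.8, 15.1]
gripper_width: 0.0237
finger_force: 40.0
```

Seated. Releasing.

{"name": "play_rows", "arguments": {
  "series": [
    [[0, 0, 0, 0, 0, -0.0008, 1], [0, 0, 0, 0, 0, -0.001, 0.6], [0, 0, 0, 0, 0, -0.001, 0.45], [0, 0, 0, 0, 0, -0.001, 0.45], [0, 0, 0, 0, 0, -0.001, 0.45]]
  ]
}}

```text
time_s: 16.9
tool_pos: [0.4611, 0.2652, 0.037]
orientation: [-3.141, -0.0, -3.105]
force: [1.3, -0.1, 0.7]
gripper_width: 0.0465
finger_force: 0.0
```

{"name": "play_rows", "arguments": {
  "series": [
    [[0, 0, 0, 0, 0, -0.008, 0.45], [0, 0, 0, 0, 0, -0.025, 0.45], [0, 0, 0, 0, 0, -0.05, 0.45], [0, 0, 0, 0, 0, -0.08, 0.4], [0, 0, 0, 0, 0, -0.105, 0.4], [0, 0, 0, 0, 0, -0.115, 0.4], [0, 0, 0, 0, 0, -0.115, 0.4]]
  ]
}}

```text
time_s: 17.6
tool_pos: [0.4617, 0.2659, 0.1539]
orientation: [3.139, 0.002, -3.105]
force: [0.2, 0.6, -0.4]
gripper_width: 0.0524
finger_force: 0.0
```

Run:
```python
from plan import *
F,o=find(["yellow","blue"]);print(o)
b=o["blue"][0];a=-.10;p=b[:2];print(p)
plan((.43,-.04,.15,-3.16),(*p,.15,a-np.pi),(*p,.004,a-np.pi))
```

```text
{'yellow': (array([ 0.4624, -0.0839, -0.1461]), np.float64(0.24)), 'blue': (array([ 0.4356, -0.1818, -0.1474]), np.float64(0.375))}
[ 0.4356 -0.1818]
t 17.70 pos [0.4607 0.2649 0.1515] rpy [-3.141e+00 -1.000e-03 -3.105e+00] w 0.0520 ff 0.0 F [0.1 0.2 0.1] q [ 0.89  0.19 -0.41 -0.   -0.98 -2.42]
[-0.0, -0.001, 0.055] [0.0418, -0.3036, 0.0016]
[0.0, -0.0, 0.082] [-0.0082, -0.1417, -0.0]
[0.0, 0.0, 0.0] [-0.0, -0.0, 0.146]
```

{"name": "play_rows", "arguments": {
  "series": [
    [[0, 0, 0.01, 0.005, -0.04, 0, 0.4], [0, 0, 0.02, 0.01, -0.08, 0, 0.4], [0, 0, 0.03, 0.016, -0.12, 0, 0.4], [0, 0, 0.035, 0.022, -0.16, 0, 0.4], [0, 0, 0.04, 0.028, -0.2, 0, 0.4], [0, 0, 0.045, 0.034, -0.24, 0.001, 0.4], [0, 0, 0.05, 0.039, -0.28, 0.001, 0.4], [0, 0, 0.055, 0.042, -0.304, 0.001, 0.4]]
  ]
}}

```text
time_s: 18.5
tool_pos: [0.4286, -0.0425, 0.1497]
orientation: [-3.141, -0.003, 3.122]
force: [0.7, 0.1, 0.2]
gripper_width: 0.0525
finger_force: 0.0
```

{"name": "play_rows", "arguments": {
  "series": [
    [[0, 0, 0.02, -0.002, -0.035, 0, 0.4], [0, 0, 0.04, -0.004, -0.07, 0, 0.4], [0, 0, 0.06, -0.006, -0.105, 0, 0.4], [0, 0, 0.082, -0.008, -0.13, 0, 0.4], [0, 0, 0.082, -0.008, -0.142, 0, 0.4], [0, 0, 0.082, -0.008, -0.142, 0, 0.4], [0, 0, 0.082, -0.008, -0.142, 0, 0.4]]
  ]
}}

```text
time_s: 19.2
tool_pos: [0.4352, -0.1819, 0.1503]
orientation: [3.142, -0.002, 3.041]
force: [1.1, 0.3, 0.2]
gripper_width: 0.0529
finger_force: 0.0
```

Run:
```python
from plan import *
plan((.4356,-.1818,.004,-.1-np.pi))
```

```text
t 19.20 pos [ 0.4352 -0.1819  0.1503] rpy [ 3.142e+00 -2.000e-03  3.041e+00] w 0.0529 ff 0.0 F [1.1 0.3 0.2] q [ 0.02  0.09 -0.53 -0.   -0.95 -1.69]
[0.0, -0.002, -0.001] [-0.0007, 0.0002, 0.1463]
```

{"name": "play_rows", "arguments": {
  "series": [
    [[0, 0, 0, 0, 0, 0.025, 0.4], [0, 0, 0, 0, 0, 0.055, 0.4], [0, 0, 0, 0, 0, 0.085, 0.4], [0, 0, 0, 0, 0, 0.11, 0.4], [0, 0, 0, 0, 0, 0.128, 0.4], [0, 0, 0, 0, 0, 0.138, 0.4], [0, 0, 0, 0, 0, 0.145, 0.4], [0, 0, 0, 0, 0, 0.145, 0.4]]
  ]
}}

```text
time_s: 20.0
tool_pos: [0.4356, -0.1818, 0.0058]
orientation: [-3.142, -0.001, 3.042]
force: [-0.0, -0.5, -0.5]
gripper_width: 0.0531
finger_force: 0.0
```

{"name": "play_rows", "arguments": {
  "series": [
    [[0, 0, 0, 0, 0, 0, 1], [0, 0, 0, 0, 0, 0, 1], [0, 0, 0, 0, 0, 0, 1], [0, 0, 0, 0, 0, 0, 1], [0, 0, 0, 0, 0, 0, 1], [0, 0, 0, 0, 0, 0, 1]]
  ]
}}

```text
time_s: 20.6
tool_pos: [0.436, -0.1823, 0.0066]
orientation: [-3.142, 0.001, 3.041]
force: [-0.5, 1.2, 6.3]
gripper_width: 0.0234
finger_force: 39.8
```

{"name": "play_rows", "arguments": {
  "series": [
    [[0, 0, 0, 0, 0, -0.015, 1], [0, 0, 0, 0, 0, -0.035, 1], [0, 0, 0, 0, 0, -0.06, 1], [0, 0, 0, 0, 0, -0.09, 1], [0, 0, 0, 0, 0, -0.12, 1], [0, 0, 0, 0, 0, -0.14, 1], [0, 0, 0, 0, 0, -0.147, 1], [0, 0, 0, 0, 0, -0.147, 1]]
  ]
}}

```text
time_s: 21.4
tool_pos: [0.436, -0.1821, 0.1535]
orientation: [3.141, 0.001, 3.041]
force: [0.2, -0.5, -1.2]
gripper_width: 0.0237
finger_force: 39.8
```

Run:
```python
from plan import *
q=case(-.031,0)
plan((.44,0,.155,-3.15),(*q,.15,CY-np.pi),(*q,.039,CY-np.pi))
F,o=find(["yellow"]);print(o)
f=F['scene'];cv2.imwrite('pics/p11.png',cv2.resize(f['pixels'][140:340,110:370],(780,600),interpolation=2))
```

```text
t 21.40 pos [ 0.436  -0.1821  0.1535] rpy [3.141e+00 1.000e-03 3.041e+00] w 0.0237 ff 39.8 F [ 0.2 -0.5 -1.2] q [ 0.02  0.09 -0.53 -0.   -0.96 -1.69]
[0.0, 0.001, -0.092] [0.0142, 0.1816, -0.0014]
[0.0, 0.0, -0.045] [-0.0282, 0.1881, 0.005]
[0.0, 0.0, 0.0] [0.0, -0.0, 0.111]
{'yellow': None}
```

View pics/p11.png

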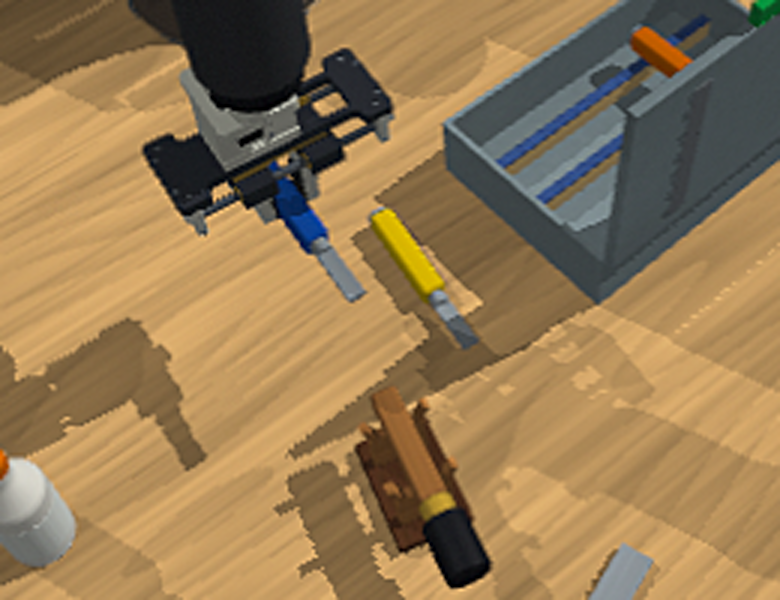

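The blue chisel is held, orange lies across both rails, and the brush is on its rest. Carrying blue to the middle slot.

{"name": "play_rows", "arguments": {
  "series": [
    [[0, 0, -0.015, 0.002, 0.02, 0, 1], [0, 0, -0.035, 0.005, 0.06, 0, 1], [0, 0, -0.055, 0.008, 0.1, -0.001, 1], [0, 0, -0.075, 0.011, 0.14, -0.001, 1], [0, 0, -0.092, 0.014, 0.182, -0.001, 1]]
  ]
}}

```text
time_s: 22.0
tool_pos: [0.439, 0.0014, 0.1527]
orientation: [-3.141, -0.002, 3.134]
force: [0.9, 0.3, -0.8]
gripper_width: 0.0238
finger_force: 39.8
```

{"name": "play_rows", "arguments": {
  "series": [
    [[0, 0, -0.01, -0.006, 0.04, 0.001, 1], [0, 0, -0.02, -0.012, 0.08, 0.002, 1], [0, 0, -0.03, -0.018, 0.12, 0.003, 1], [0, 0, -0.04, -0.023, 0.155, 0.004, 1], [0, 0, -0.045, -0.026, 0.178, 0.005, 1], [0, 0, -0.045, -0.028, 0.188, 0.005, 1], [0, 0, -0.045, -0.028, 0.188, 0.005, 1]]
  ]
}}

```text
time_s: 22.7
tool_pos: [0.4692, 0.1886, 0.1476]
orientation: [-3.14, -0.002, -3.104]
force: [0.1, -0.3, -0.7]
gripper_width: 0.0237
finger_force: 39.8
```

Run:
```python
from plan import *
q=case(-.031,0)
plan((*q,.039,CY-np.pi))
F,o=find(["yellow"]);print(o)
```

```text
t 22.70 pos [0.4692 0.1886 0.1476] rpy [-3.140e+00 -2.000e-03 -3.104e+00] w 0.0237 ff 39.8 F [ 0.1 -0.3 -0.7] q [ 0.77  0.15 -0.46 -0.   -0.96 -2.3 ]
[-0.002, -0.002, 0.002] [-0.0008, -0.0005, 0.1086]
{'yellow': (array([ 0.462 , -0.0841, -0.1442]), np.float64(0.243))}
```

{"name": "play_rows", "arguments": {
  "series": [
    [[0, 0, 0, 0, 0, 0.02, 1], [0, 0, 0, 0, 0, 0.045, 1], [0, 0, 0, 0, 0, 0.07, 1], [0, 0, 0, 0, 0, 0.088, 1], [0, 0, 0, 0, 0, 0.1, 1], [0, 0, 0, 0, 0, 0.106, 1], [0, 0, 0, 0, 0, 0.109, 1], [0, 0, 0, 0, 0, 0.109, 1]]
  ]
}}

```text
time_s: 23.6
tool_pos: [0.4698, 0.188, 0.0404]
orientation: [3.141, 0.0, -3.105]
force: [0.1, 0.2, -1.6]
gripper_width: 0.0235
finger_force: 39.8
```

{"name": "play_rows", "arguments": {
  "series": [
    [[0, 0, 0, 0, 0, 0.001, 1], [0, 0, 0, 0, 0, 0.002, 1], [0, 0, 0, 0, 0, 0.003, 1], [0, 0, 0, 0, 0, 0.003, 1]]
  ]
}}

```text
time_s: 24.0
tool_pos: [0.4698, 0.1883, 0.0376]
orientation: [3.141, 0.001, -3.104]
force: [-1.5, 0.4, 2.2]
gripper_width: 0.0235
finger_force: 39.8
```

Touching. Releasing, rising, and moving to yellow.

{"name": "play_rows", "arguments": {
  "series": [
    [[0, 0, 0, 0, 0, 0, 0.6], [0, 0, 0, 0, 0, 0, 0.45], [0, 0, 0, 0, 0, 0, 0.45], [0, 0, 0, 0, 0, 0, 0.45], [0, 0, 0, 0, 0, 0, 0.45]]
  ]
}}

```text
time_s: 24.5
tool_pos: [0.4696, 0.188, 0.0371]
orientation: [-3.142, -0.0, -3.105]
force: [0.1, -0.9, -0.2]
gripper_width: 0.0477
finger_force: 0.0
```

{"name": "play_rows", "arguments": {
  "series": [
    [[0, 0, 0, 0, 0, -0.008, 0.45], [0, 0, 0, 0, 0, -0.025, 0.45], [0, 0, 0, 0, 0, -0.05, 0.45], [0, 0, 0, 0, 0, -0.08, 0.4], [0, 0, 0, 0, 0, -0.105, 0.4], [0, 0, 0, 0, 0, -0.115, 0.4], [0, 0, 0, 0, 0, -0.115, 0.4]]
  ]
}}

```text
time_s: 25.2
tool_pos: [0.4702, 0.1886, 0.1539]
orientation: [3.139, 0.003, -3.105]
force: [-0.3, 0.1, 0.1]
gripper_width: 0.0524
finger_force: 0.0
```

Run:
```python
from plan import *
F,o=find(["yellow"]);print(o)
p=o["yellow"][0][:2];a=-.14
plan((*p,.15,a-np.pi),(*p,.004,a-np.pi))
```

```text
{'yellow': (array([ 0.4618, -0.0838, -0.1591]), np.float64(0.245))}
t 25.30 pos [0.4691 0.1878 0.1516] rpy [-3.142e+00 -1.000e-03 -3.105e+00] w 0.0526 ff 0.0 F [ 1.1 -0.2 -0.1] q [ 0.77  0.15 -0.46 -0.   -0.96 -2.3 ]
[-0.0, -0.001, 0.177] [0.0172, -0.2711, 0.0016]
[0.0, 0.0, 0.0] [-0.0, -0.0, 0.146]
```

The gripper body would come within about 1 mm of the case wall over yellow. So I'll offset the tool 12 mm in −y with a wider opening, and let the closing fingers centre the chisel.

{"name": "play_rows", "arguments": {
  "series": [
    [[0, 0, 0.02, 0.002, -0.03, 0, 0.2], [0, 0, 0.05, 0.004, -0.07, 0, 0.2], [0, 0, 0.08, 0.007, -0.11, 0, 0.2], [0, 0, 0.11, 0.01, -0.15, 0, 0.2], [0, 0, 0.14, 0.013, -0.2, 0, 0.2], [0, 0, 0.177, 0.016, -0.245, 0.001, 0.2], [0, 0, 0.177, 0.019, -0.283, 0.001, 0.2], [0, 0, 0.177, 0.019, -0.283, 0.001, 0.2]]
  ]
}}

```text
time_s: 26.1
tool_pos: [0.4592, -0.0989, 0.1494]
orientation: [-3.14, -0.004, 2.997]
force: [-0.3, -0.1, -0.4]
gripper_width: 0.07
finger_force: 0.0
```

Run:
```python
from plan import *
F,o=find(["yellow"],cams=("scene","top"));print(o)
plan((.4601,-.096,.006,-.14-np.pi))
```

```text
{'yellow': None}
t 26.20 pos [ 0.46   -0.0964  0.1498] rpy [-3.141e+00 -2.000e-03  2.999e+00] w 0.0701 ff 0.0 F [0.9 0.7 0.2] q [ 0.21  0.09 -0.53 -0.   -0.95 -1.93]
[-0.001, -0.002, -0.003] [-0.0004, 0.0005, 0.1438]
```

{"name": "play_rows", "arguments": {
  "series": [
    [[0, 0, 0, 0, 0, 0.025, 0.2], [0, 0, 0, 0, 0, 0.05, 0.2], [0, 0, 0, 0, 0, 0.075, 0.2], [0, 0, 0, 0, 0, 0.1, 0.2], [0, 0, 0, 0, 0, 0.12, 0.2], [0, 0, 0, 0, 0, 0.133, 0.2], [0, 0, 0, 0, 0, 0.143, 0.2], [0, 0, 0, 0, 0, 0.143, 0.2]]
  ]
}}

```text
time_s: 27.0
tool_pos: [0.46, -0.0948, 0.0067]
orientation: [-3.141, -0.003, 3.003]
force: [0.4, -0.3, 0.3]
gripper_width: 0.0697
finger_force: 0.0
```

{"name": "play_rows", "arguments": {
  "series": [
    [[0, 0, 0, 0, 0, 0, 0.4], [0, 0, 0, 0, 0, 0, 0.5], [0, 0, 0, 0, 0, 0, 0.6], [0, 0, 0, 0, 0, 0, 1], [0, 0, 0, 0, 0, 0, 1], [0, 0, 0, 0, 0, 0, 1], [0, 0, 0, 0, 0, 0, 1], [0, 0, 0, 0, 0, 0, 1]]
  ]
}}

```text
time_s: 27.8
tool_pos: [0.4612, -0.0954, 0.0084]
orientation: [3.141, 0.0, 3.001]
force: [-0.1, 1.4, 3.8]
gripper_width: 0.0234
finger_force: 40.0
```

{"name": "play_rows", "arguments": {
  "series": [
    [[0, 0, 0, 0, 0, -0.015, 1], [0, 0, 0, 0, 0, -0.035, 1], [0, 0, 0, 0, 0, -0.06, 1], [0, 0, 0, 0, 0, -0.09, 1], [0, 0, 0, 0, 0, -0.12, 1], [0, 0, 0, 0, 0, -0.14, 1], [0, 0, 0, 0, 0, -0.147, 1], [0, 0, 0, 0, 0, -0.147, 1]]
  ]
}}

```text
time_s: 28.6
tool_pos: [0.461, -0.0954, 0.1554]
orientation: [3.141, 0.001, 3.001]
force: [-0.4, -0.0, -2.2]
gripper_width: 0.0241
finger_force: 40.0
```

Run:
```python
from plan import *
q=case(-.033,-.08)
plan((*q,.155,CY-np.pi),(*q,.040,CY-np.pi))
F,o=find(["yellow"],{"yellow":.012+.148},roi=None);print(o)
f=F['scene'];cv2.imwrite('pics/p12.png',cv2.resize(f['pixels'][110:310,150:410],(780,600),interpolation=2))
```

```text
t 28.60 pos [ 0.461  -0.0954  0.1554] rpy [3.141e+00 1.000e-03 3.001e+00] w 0.0241 ff 40.0 F [-0.4 -0.  -2.2] q [ 0.22  0.08 -0.53 -0.   -0.96 -1.93]
[0.0, 0.001, -0.177] [0.0189, 0.2026, 0.0005]
[0.0, 0.0, 0.0] [0.0, -0.0, 0.115]
{'yellow': None}
```

View pics/p12.png

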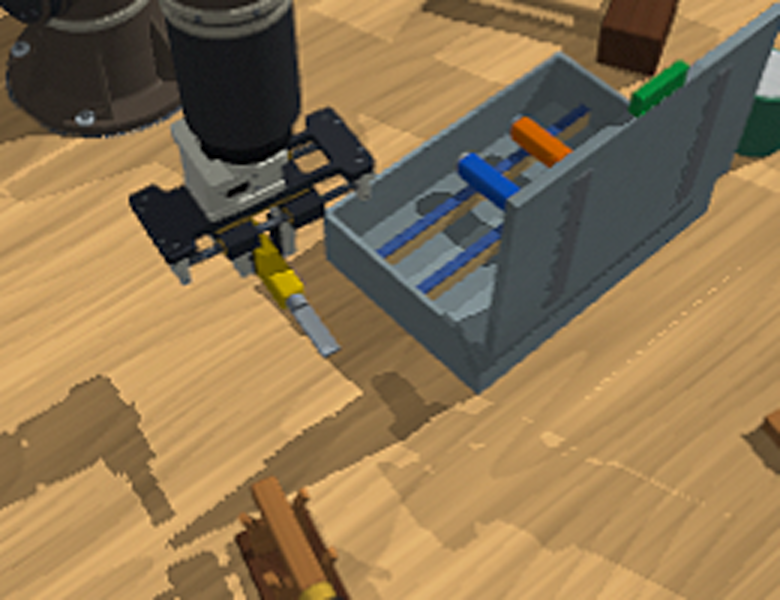

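The yellow chisel is held level. Carrying it to the right-hand slot.

{"name": "play_rows", "arguments": {
  "series": [
    [[0, 0, -0.02, 0.002, 0.02, 0, 1], [0, 0, -0.05, 0.005, 0.055, 0, 1], [0, 0, -0.08, 0.009, 0.09, 0, 1], [0, 0, -0.11, 0.012, 0.125, 0, 1], [0, 0, -0.14, 0.015, 0.16, 0, 1], [0, 0, -0.165, 0.017, 0.188, 0, 1], [0, 0, -0.177, 0.019, 0.203, 0, 1], [0, 0, -0.177, 0.019, 0.203, 0, 1]]
  ]
}}

```text
time_s: 29.5
tool_pos: [0.4701, 0.1093, 0.1538]
orientation: [-3.14, -0.002, -3.103]
force: [0.6, -0.4, -1.1]
gripper_width: 0.0232
finger_force: 40.0
```

Run:
```python
from plan import *
q=case(-.033,-.08)
plan((*q,.040,CY-np.pi))
```

```text
t 29.50 pos [0.4701 0.1093 0.1538] rpy [-3.140e+00 -2.000e-03 -3.103e+00] w 0.0232 ff 40.0 F [ 0.6 -0.4 -1.1] q [ 0.64  0.11 -0.5  -0.   -0.96 -2.17]
[-0.001, -0.002, 0.003] [-0.0008, -0.0013, 0.1138]
```

{"name": "play_rows", "arguments": {
  "series": [
    [[0, 0, 0, 0, -0.001, 0.02, 1], [0, 0, 0, 0, -0.001, 0.045, 1], [0, 0, 0, 0, -0.001, 0.07, 1], [0, 0, 0, 0, -0.001, 0.09, 1], [0, 0, 0, 0, -0.001, 0.103, 1], [0, 0, 0, 0, -0.001, 0.109, 1], [0, 0, 0, 0, -0.001, 0.112, 1], [0, 0, 0, 0, -0.001, 0.112, 1]]
  ]
}}

```text
time_s: 30.3
tool_pos: [0.4705, 0.1068, 0.043]
orientation: [-3.141, -0.0, -3.105]
force: [-0.2, -0.1, -1.4]
gripper_width: 0.0233
finger_force: 40.0
```

{"name": "play_rows", "arguments": {
  "series": [
    [[0, 0, 0, 0, 0, 0.001, 1], [0, 0, 0, 0, 0, 0.002, 1], [0, 0, 0, 0, 0, 0.003, 1], [0, 0, 0, 0, 0, 0.003, 1]]
  ]
}}

```text
time_s: 30.7
tool_pos: [0.4706, 0.1073, 0.0403]
orientation: [3.141, 0.0, -3.105]
force: [0.7, 0.6, -1.6]
gripper_width: 0.024
finger_force: 40.0
```

{"name": "play_rows", "arguments": {
  "series": [
    [[0, 0, 0, 0, 0, 0.0005, 1], [0, 0, 0, 0, 0, 0.001, 1], [0, 0, 0, 0, 0, 0.001, 1]]
  ]
}}

```text
time_s: 31.0
tool_pos: [0.4706, 0.1073, 0.0394]
orientation: [3.142, 0.0, -3.105]
force: [-2.5, -0.3, 2.7]
gripper_width: 0.024
finger_force: 40.0
```

Seated. Releasing and rising, then working out the lid angle and push path.

{"name": "play_rows", "arguments": {
  "series": [
    [[0, 0, 0, 0, 0, 0, 0.6], [0, 0, 0, 0, 0, 0, 0.45], [0, 0, 0, 0, 0, 0, 0.45], [0, 0, 0, 0, 0, 0, 0.45], [0, 0, 0, 0, 0, 0, 0.45]]
  ]
}}

```text
time_s: 31.5
tool_pos: [0.4706, 0.1072, 0.0391]
orientation: [-3.142, 0.0, -3.105]
force: [0.6, 0.2, 0.5]
gripper_width: 0.0476
finger_force: 0.0
```

{"name": "play_rows", "arguments": {
  "series": [
    [[0, 0, 0, 0, 0, -0.008, 0.45], [0, 0, 0, 0, 0, -0.025, 0.45], [0, 0, 0, 0, 0, -0.05, 0.45], [0, 0, 0, 0, 0, -0.08, 0.45], [0, 0, 0, 0, 0, -0.105, 0.45], [0, 0, 0, 0, 0, -0.12, 0.45], [0, 0, 0, 0, 0, -0.12, 0.45]]
  ]
}}

```text
time_s: 32.2
tool_pos: [0.4719, 0.1079, 0.1621]
orientation: [3.139, 0.004, -3.104]
force: [0.2, 0.2, -0.7]
gripper_width: 0.0481
finger_force: 0.0
```

{"name": "play_rows", "arguments": {
  "series": [
    [[0, 0, 0, 0, -0.04, 0, 1], [0, 0, 0, 0, -0.08, 0, 1], [0, 0, 0, 0, -0.12, 0, 1], [0, 0, 0, 0, -0.16, 0, 1], [0, 0, 0, 0, -0.2, 0, 1], [0, 0, 0, 0, -0.23, 0, 1], [0, 0, 0, 0, -0.23, 0, 1]]
  ]
}}

```text
time_s: 32.9
tool_pos: [0.4782, -0.1254, 0.1584]
orientation: [-3.141, -0.002, -3.108]
force: [-0.2, -0.3, -0.1]
gripper_width: 0.0018
finger_force: 0.0
```

Run:
```python
from plan import *
T=vision.grab_frame("top");S=vision.grab_frame("scene")
RC=Ro.from_euler('z',CY).as_matrix()
for ph in np.arange(1.3,1.91,.1):
    P=[[.1125-.225*np.cos(ph),y,.075+.225*np.sin(ph)] for y in(.17,-.17)]; P=np.array(P)@RC.T+[*C,0]
    print(round(ph,2),proj(T,P).round(0).tolist(),proj(S,P).round(0).tolist())
plan((.66,-.12,.29,CY-np.pi),(.67,.11,.29,CY-np.pi))
a=S['pixels'][110:260,240:420];b=T['pixels'][140:260,120:290]
cv2.imwrite('pics/p13.png',np.vstack([cv2.resize(a,(540,300),interpolation=2)[:300],cv2.resize(b,(540,300),interpolation=2)]))
```

```text
1.3 [[137.0, 191.0], [279.0, 187.0]] [[387.0, 99.0], [296.0, 161.0]]
1.4 [[136.0, 182.0], [278.0, 177.0]] [[393.0, 102.0], [302.0, 165.0]]
1.5 [[135.0, 172.0], [278.0, 168.0]] [[400.0, 105.0], [309.0, 169.0]]
1.6 [[135.0, 163.0], [278.0, 158.0]] [[407.0, 109.0], [316.0, 175.0]]
1.7 [[135.0, 154.0], [278.0, 149.0]] [[413.0, 114.0], [322.0, 181.0]]
1.8 [[136.0, 145.0], [277.0, 140.0]] [[420.0, 119.0], [329.0, 187.0]]
1.9 [[137.0, 137.0], [277.0, 132.0]] [[426.0, 126.0], [336.0, 195.0]]
t 33.00 pos [ 0.4785 -0.1233  0.1586] rpy [ 3.142e+00 -1.000e-03 -3.107e+00] w 0.0003 ff 0.0 F [ 0.3 -0.2 -0.2] q [ 0.15  0.12 -0.47 -0.   -0.98 -1.68]
[0.0, -0.001, -0.001] [-0.1814, -0.003, -0.1316]
[0.0, 0.0, 0.0] [-0.0183, 0.2295, 0.0]
```

View pics/p13.png

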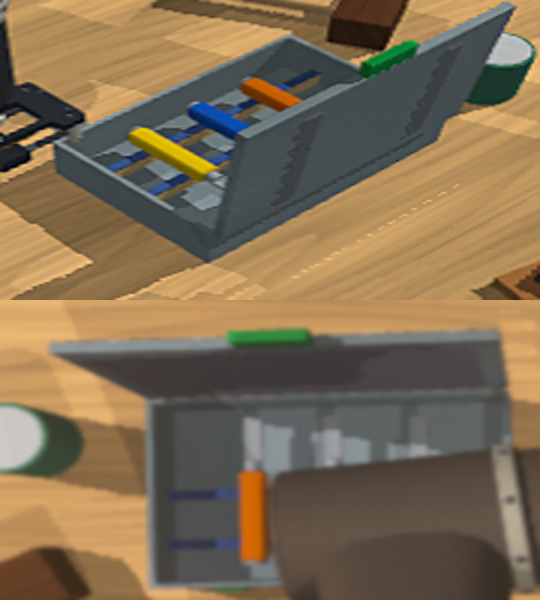

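All three chisels lie side by side on both rails, blades to the hinge. The lid's inner edge is at about (137,161) in the top view, which gives 1.62 rad. Going round to the lid's outer side.

{"name": "play_rows", "arguments": {
  "series": [
    [[0, 0, 0, -0.02, 0, -0.03, 1], [0, 0, 0, -0.05, 0, -0.06, 1], [0, 0, 0, -0.08, 0, -0.08, 1], [0, 0, 0, -0.11, 0, -0.1, 1], [0, 0, 0, -0.14, 0, -0.12, 1], [0, 0, 0, -0.17, 0, -0.132, 1], [0, 0, 0, -0.19, 0, -0.132, 1], [0, 0, 0, -0.19, 0, -0.132, 1]]
  ]
}}

```text
time_s: 33.8
tool_pos: [0.6707, -0.1138, 0.2896]
orientation: [3.141, -0.001, -3.103]
force: [0.8, -0.8, -1.1]
gripper_width: 0.0002
finger_force: 0.0
```

Run:
```python
from plan import *
plan((.68,.11,.285,CY-np.pi))
```

```text
t 33.80 pos [ 0.6707 -0.1138  0.2896] rpy [ 3.141e+00 -1.000e-03 -3.103e+00] w 0.0002 ff 0.0 F [ 0.8 -0.8 -1.1] q [ 0.12  0.34  0.13 -0.   -1.36 -1.65]
[0.0, -0.001, 0.002] [-0.0179, 0.2233, 0.0046]
```

{"name": "play_rows", "arguments": {
  "series": [
    [[0, 0, 0, -0.008, 0.02, 0.002, 1], [0, 0, 0, -0.016, 0.05, 0.004, 1], [0, 0, 0, -0.018, 0.085, 0.005, 1], [0, 0, 0, -0.018, 0.12, 0.005, 1], [0, 0, 0, -0.018, 0.155, 0.005, 1], [0, 0, 0, -0.018, 0.19, 0.005, 1], [0, 0, 0, -0.018, 0.215, 0.005, 1], [0, 0, 0, -0.018, 0.223, 0.005, 1]]
  ]
}}

```text
time_s: 34.6
tool_pos: [0.6774, 0.1118, 0.2859]
orientation: [3.141, -0.001, -3.101]
force: [0.4, 0.2, -0.1]
gripper_width: 0.0005
finger_force: 0.0
```

Run:
```python
from plan import *
plan()
o=r.get_obs();p=o["tool_pos"]
q=Ro.from_euler('z',-CY).as_matrix()@np.r_[p[:2]-C,p[2]]; print("case frame",q.round(4))
n=0;prev=None
for ph in np.r_[np.arange(1.65,.0,-.05),0]:
    d=.2-.012*(1.65-ph)/1.65
    x=.1125-d*np.cos(ph)+.012*np.sin(ph)+.01*min(1,ph/.3); z=.075+d*np.sin(ph)+.012*np.cos(ph)
    print(round(ph,2),"toolx %.3f toolz %.3f"%(-(x-q[0]),-(z-q[2])),end=" | ")
```

```text
t 34.60 pos [0.6774 0.1118 0.2859] rpy [ 3.141e+00 -1.000e-03 -3.101e+00] w 0.0005 ff 0.0 F [ 0.4  0.2 -0.1] q [ 0.45  0.35  0.13 -0.   -1.35 -1.98]
case frame [ 0.1737 -0.0836  0.2859]
1.65 toolx 0.023 toolz 0.012 | 1.6 toolx 0.033 toolz 0.012 | 1.55 toolx 0.043 toolz 0.011 | 1.5 toolx 0.053 toolz 0.012 | 1.45 toolx 0.063 toolz 0.012 | 1.4 toolx 0.073 toolz 0.014 | 1.35 toolx 0.083 toolz 0.015 | 1.3 toolx 0.092 toolz 0.017 | 1.25 toolx 0.102 toolz 0.020 | 1.2 toolx 0.111 toolz 0.023 | 1.15 toolx 0.120 toolz 0.027 | 1.1 toolx 0.129 toolz 0.031 | 1.05 toolx 0.138 toolz 0.035 | 1.0 toolx 0.147 toolz 0.040 | 0.95 toolx 0.155 toolz 0.045 | 0.9 toolx 0.163 toolz 0.051 | 0.85 toolx 0.170 toolz 0.057 | 0.8 toolx 0.178 toolz 0.063 | 0.75 toolx 0.185 toolz 0.070 | 0.7 toolx 0.191 toolz 0.077 | 0.65 toolx 0.197 toolz 0.085 | 0.6 toolx 0.203 toolz 0.092 | 0.55 toolx 0.209 toolz 0.100 | 0.5 toolx 0.214 toolz 0.108 | 0.45 toolx 0.218 toolz 0.117 | 0.4 toolx 0.222 toolz 0.125 | 0.35 toolx 0.226 toolz 0.134 | 0.3 toolx 0.229 toolz 0.143 | 0.25 toolx 0.234 toolz 0.152 | 0.2 toolx 0.238 toolz 0.161 | 0.15 toolx 0.241 toolz 0.171 | 0.1 toolx 0.244 toolz 0.180 | 0.05 toolx 0.247 toolz 0.189 | 0.0 toolx 0.249 toolz 0.199 |
```

{"name": "play_rows", "arguments": {
  "series": [
    [[0, 0, 0, 0.01, 0, 0.006, 1], [0, 0, 0, 0.02, 0, 0.012, 1], [0, 0, 0, 0.03, 0, 0.012, 1], [0, 0, 0, 0.037, 0, 0.012, 1], [0, 0, 0, 0.045, 0, 0.012, 1], [0, 0, 0, 0.053, 0, 0.012, 1], [0, 0, 0, 0.063, 0, 0.012, 1], [0, 0, 0, 0.073, 0, 0.014, 1]]
  ]
}}

```text
time_s: 35.4
tool_pos: [0.6058, 0.1051, 0.2732]
orientation: [3.141, 0.002, -3.105]
force: [3.7, 1.8, 3.2]
gripper_width: 0.0006
finger_force: 2.1
```

The lid is moving with about 4 N. Continuing along the arc.

{"name": "play_rows", "arguments": {
  "series": [
    [[0, 0, 0, 0.01, 0, 0.001, 1], [0, 0, 0, 0.019, 0, 0.003, 1], [0, 0, 0, 0.029, 0, 0.006, 1], [0, 0, 0, 0.038, 0, 0.009, 1], [0, 0, 0, 0.047, 0, 0.013, 1], [0, 0, 0, 0.056, 0, 0.017, 1], [0, 0, 0, 0.065, 0, 0.021, 1], [0, 0, 0, 0.074, 0, 0.026, 1]]
  ]
}}

```text
time_s: 36.2
tool_pos: [0.5309, 0.1022, 0.2457]
orientation: [-3.141, -0.0, -3.105]
force: [1.3, -0.2, 4.5]
gripper_width: 0.0003
finger_force: 1.8
```

{"name": "play_rows", "arguments": {
  "series": [
    [[0, 0, 0, 0.008, 0, 0.005, 1], [0, 0, 0, 0.016, 0, 0.011, 1], [0, 0, 0, 0.023, 0, 0.017, 1], [0, 0, 0, 0.031, 0, 0.023, 1], [0, 0, 0, 0.038, 0, 0.03, 1], [0, 0, 0, 0.044, 0, 0.037, 1], [0, 0, 0, 0.05, 0, 0.045, 1], [0, 0, 0, 0.056, 0, 0.052, 1]]
  ]
}}

```text
time_s: 37.0
tool_pos: [0.4751, 0.1003, 0.1932]
orientation: [-3.141, -0.001, -3.105]
force: [0.9, 0.6, 1.4]
gripper_width: 0.0004
finger_force: 1.4
```

Run:
```python
from plan import *
plan()
o=r.get_obs();p=o["tool_pos"]
print("case frame",(Ro.from_euler('z',-CY).as_matrix()@np.r_[p[:2]-C,p[2]]).round(4))
```

```text
t 37.00 pos [0.4751 0.1003 0.1932] rpy [-3.141e+00 -1.000e-03 -3.105e+00] w 0.0004 ff 1.4 F [0.9 0.6 1.4] q [ 0.61  0.07 -0.44 -0.   -1.06 -2.15]
case frame [-0.0289 -0.0877  0.1932]
```

{"name": "play_rows", "arguments": {
  "series": [
    [[0, 0, 0, 0.006, 0, 0.008, 1], [0, 0, 0, 0.011, 0, 0.016, 1], [0, 0, 0, 0.015, 0, 0.025, 1], [0, 0, 0, 0.019, 0, 0.033, 1], [0, 0, 0, 0.021, 0, 0.038, 1], [0, 0, 0, 0.023, 0, 0.042, 1], [0, 0, 0, 0.025, 0, 0.046, 1], [0, 0, 0, 0.026, 0, 0.051, 1]]
  ]
}}

```text
time_s: 37.8
tool_pos: [0.4498, 0.0994, 0.143]
orientation: [3.142, 0.0, -3.105]
force: [-0.5, -0.3, 2.5]
gripper_width: 0.0006
finger_force: 1.2
```

{"name": "play_rows", "arguments": {
  "series": [
    [[0, 0, 0, 0.003, 0, 0.005, 1], [0, 0, 0, 0.005, 0, 0.01, 1], [0, 0, 0, 0.007, 0, 0.014, 1], [0, 0, 0, 0.009, 0, 0.018, 1], [0, 0, 0, 0.011, 0, 0.023, 1], [0, 0, 0, 0.012, 0, 0.028, 1], [0, 0, 0, 0.014, 0, 0.033, 1], [0, 0, 0, 0.015, 0, 0.037, 1]]
  ]
}}

```text
time_s: 38.6
tool_pos: [0.4346, 0.0988, 0.1056]
orientation: [-3.141, -0.0, -3.105]
force: [0.8, -0.4, 2.1]
gripper_width: 0.0001
finger_force: 0.9
```

Run:
```python
from plan import *
plan()
```

```text
t 38.60 pos [0.4346 0.0988 0.1056] rpy [-3.141 -0.    -3.105] w 0.0001 ff 0.9 F [ 0.8 -0.4  2.1] q [ 0.67  0.1  -0.64 -0.   -0.83 -2.2 ]
```

{"name": "play_rows", "arguments": {
  "series": [
    [[0, 0, 0, 0, 0, 0.003, 1], [0, 0, 0, 0.001, 0, 0.006, 1], [0, 0, 0, 0.001, 0, 0.009, 1], [0, 0, 0, 0.002, 0, 0.011, 1], [0, 0, 0, 0.002, 0, 0.013, 1], [0, 0, 0, 0.003, 0, 0.015, 1], [0, 0, 0, 0.003, 0, 0.016, 1], [0, 0, 0, 0.003, 0, 0.017, 1]]
  ]
}}

```text
time_s: 39.4
tool_pos: [0.4318, 0.0988, 0.0891]
orientation: [3.142, -0.0, -3.105]
force: [0.4, 1.8, 2.1]
gripper_width: 0.0003
finger_force: 0.9
```

{"name": "play_rows", "arguments": {
  "series": [
    [[0, 0, 0, 0, 0, 0.0005, 1], [0, 0, 0, 0, 0, 0.001, 1], [0, 0, 0, 0, 0, 0.0015, 1], [0, 0, 0, 0, 0, 0.0015, 1]]
  ]
}}

```text
time_s: 39.8
tool_pos: [0.4317, 0.0987, 0.0875]
orientation: [-3.141, -0.0, -3.105]
force: [-0.4, 0.2, 0.3]
gripper_width: 0.0006
finger_force: 0.2
```

{"name": "play_rows", "arguments": {
  "series": [
    [[0, 0, 0, 0, 0, 0.0005, 1], [0, 0, 0, 0, 0, 0.001, 1], [0, 0, 0, 0, 0, 0.0015, 1], [0, 0, 0, 0, 0, 0.0015, 1], [0, 0, 0, 0, 0, 0.0015, 1]]
  ]
}}

```text
time_s: 40.3
tool_pos: [0.4318, 0.0987, 0.0871]
orientation: [-3.141, 0.0, -3.104]
force: [-6.8, 0.7, 16.7]
gripper_width: 0.0003
finger_force: 8.2
```

Firm contact at z = 0.087 with 17 N, so the lid is shut. Retreating and taking a final look.

{"name": "play_rows", "arguments": {
  "series": [
    [[0, 0, 0, 0, 0, -0.002, 1], [0, 0, 0, 0, 0, -0.01, 1], [0, 0, 0, 0, 0, -0.03, 1], [0, 0, 0, 0, 0, -0.06, 1], [0, 0, 0, 0, 0, -0.1, 1], [0, 0, 0, 0, 0, -0.13, 1], [0, 0, 0, 0, 0, -0.14, 1]]
  ]
}}

```text
time_s: 41.0
tool_pos: [0.4331, 0.0993, 0.2298]
orientation: [3.139, 0.005, -3.104]
force: [-0.2, 0.5, 0.1]
gripper_width: 0.0005
finger_force: 0.0
```

{"name": "play_rows", "arguments": {
  "series": [
    [[0, 0, 0, 0, -0.04, 0, 1], [0, 0, 0, 0, -0.08, 0, 1], [0, 0, 0, 0, -0.13, 0, 1], [0, 0, 0, 0, -0.18, 0, 1], [0, 0, 0, 0, -0.23, 0, 1], [0, 0, 0, 0, -0.28, 0, 1], [0, 0, 0, 0, -0.31, 0, 1], [0, 0, 0, 0, -0.31, 0, 1]]
  ]
}}

```text
time_s: 41.8
tool_pos: [0.4425, -0.2141, 0.2253]
orientation: [-3.141, -0.002, -3.109]
force: [0.6, 0.2, 0.5]
gripper_width: 0.0005
finger_force: 0.0
```

Run:
```python
from plan import *
T=vision.grab_frame("top");S=vision.grab_frame("scene")
plan()
a=S['pixels'][100:340,190:450];b=T['pixels'][90:300,140:390]
cv2.imwrite('pics/p14.png',np.hstack([cv2.resize(a,(400,370),interpolation=2),cv2.resize(b,(400,370),interpolation=2)]))
```

```text
t 41.90 pos [ 0.4426 -0.2116  0.2254] rpy [ 3.141e+00 -2.000e-03 -3.107e+00] w 0.0003 ff 0.0 F [ 0.3 -0.1  0.9] q [-0.04  0.05 -0.38 -0.   -1.14 -1.49]
```

View pics/p14.png

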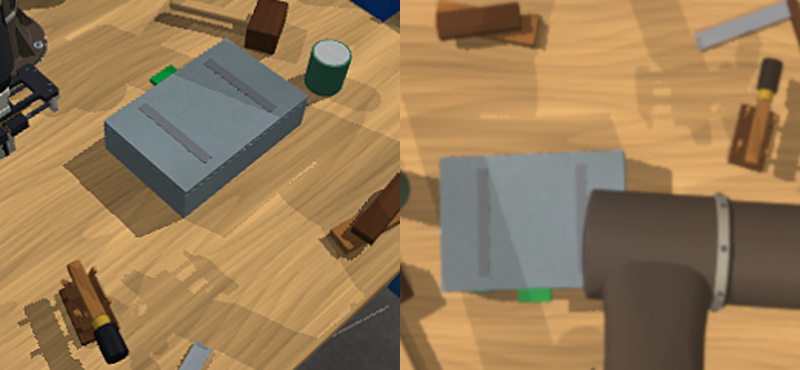

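The lid is flat and closed, and the brush is on the rest. One numeric check of the brush, then I'll hand in.

Run:
```python
from plan import *
T=vision.grab_frame("top");S=vision.grab_frame("scene");a=-.257
for d in(-.055,0,.055,.125):
    P=[.656+d*np.cos(a),-.2235+d*np.sin(a),.072]; print(d,proj(T,P).round(0),((proj(T,P)[0]-[140,90])*[400/250,370/210]+[400,0]).round(0),((proj(S,P)[0]-[190,100])*[400/260,370/240]).round(0))
```

```text
-0.055 [[359. 181.]] [750. 161.] [ 73. 265.]
0 [[364. 164.]] [758. 130.] [ 85. 293.]
0.055 [[368. 146.]] [765.  98.] [ 99. 321.]
0.125 [[374. 123.]] [774.  59.] [117. 360.]
```

```bash
python3 -c "
from station import workorder
print(workorder.finish_job())"
```

```text
the job is handed in; nothing more can be done
None
```

I've handed the job in: the brush lies across both saddles of its rest, the yellow, blue and orange chisels (no red one was there) are side by side on the rails with blades to the hinge, and the lid was lowered gently and is fully closed.

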